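# Wind the crumb press free and bring its glass to the front

## Robot

A 7-joint arm with a two-finger parallel gripper is mounted at the origin on a cart in front of the work surface, level with it; the furniture and walls round the work are solid. World frame = base frame: x ahead of the robot, y to its left, z up, the work surface at z = 0. Lengths are in m, angles in rad, forces in N, time in s.
With the tool pointing down it reaches from about 0.35 to 0.9 m from the base axis. Payload 8.1 kg.
Tool frame: the origin (TCP) lies midway between the tips of the shut fingers; the grasp point (between the pads) lies 19 mm behind it; z points along the fingers, y is the line along which they close (so a half turn about z gives the same grasp; the last joint's range is limited). The gripper opens to 92 mm and grips with 3 to 60 N. Pads are 19 mm wide; open, the fingers measure 130 mm over their backs; the gripper's body (75 mm by 190 mm) begins 47 mm behind the grasp point.
Start: joints at [-1.375, 0.434, 0.025, 1.573, -0.012, 1.134, -0.075], TCP at [0.184, 0.597, 0.227] pointing down, gripper open.
Joint ranges: [-2.62, 2.62], [-0.44, 2.09], [-1.27, 1.32], [0.08, 2.57], [-1.32, 4.46], [0.12, 2], [-2.74, 2.74]. Speed limits (rad/s): [2.22, 2.22, 3.01, 3.01, 3.14, 3.14, 3.14].

## Interface

Orientations are given as a rotation vector (axis times angle).
In Python, from cell import arm gives the robot as it stands.
- The arm moves only by the tool carry_out, never from a script. Its arguments are lists of equal length, an entry for each row: "claw": the finger opening in cm, from 0 to 9.18; "delta_pos": the shift along the tool's x, y, z in cm, a list of three; "angular": the turn, a rotation vector about the tool's x, y, z in rad, a list of three. In form: {"claw": [claw, ...], "delta_pos": [[dx, dy, dz], ...], "angular": [[ax, ay, az], ...]}. A call has 1 to 20 rows; each row shifts and turns the commanded pose from where the row before left it, along the tool's axes as they then stand; what a row does not reach is not made up. A row lasts 1/10 s, in which the tool goes at most 50 mm and 8.59 degrees, less where a joint would pass 70% of its speed; a pose out of reach is approached as far as the arm can. A call with a gripper value outside its range is refused whole. The fingers move at their own pace and stop on an object; "force" is the grip in N (left out, the last holds). Time passes only in rows, so rows that do not move let the fingers close. It gives the time, the measured TCP pose, the force, the opening and the grip force at its end, in the units of the state.
- arm.observe(): the state, without advancing time (a new reading comes with each control period).
- arm.get_image(name): name is "scene" or "top" or "wrist"; returns a dict with "frame" (384x512x3 uint8, red, green, blue), "mtx" (3x3 intrinsics, pixels), "T" (4x4, takes a point from camera to world coordinates). Camera axes: x right, y down, z forward; pixel columns grow to the right and rows downward; lengths in m; the calibration is good to about 2 mm. The wrist camera is an equidistant fisheye: a pixel r from the principal point sees the ray r / f radians off the axis. A picture is of the moment at which its call begins. There is no depth.
- arm.sign_off(): hands the job in; it is judged then, once.
Trained networks look in a picture, given as the dict that the camera call returned (one of the last four; its "shot" number tells which), for a name from the list of things; names that differ only in an ending like _2 or _b are one class to them, and where a whole thing is asked for, a point or a joint stands for the part that bears it (a point fixed in the world has none). Each returns a list of dicts, best first, with "conf" (0 to 1); they miss things now and then, are a little off and sometimes report something else, mostly with a low value. They report only what shows in the picture. A call takes as long as a camera call. They do not tell look-alikes from the thing itself.
- arm.look_for(label, picture): "centre" ([column, row] as shares, 0 to 1, of the picture: columns of its width, rows of its height, amid what is visible of it).
- arm.trace(label, picture): "region" (384x512 bool, what is visible of it) and "centre" ([column, row] as shares, 0 to 1, of the picture: columns of its width, rows of its height, amid what is visible of it).
- arm.place_of(label, picture): "centre" ([column, row] as shares, 0 to 1, of the picture: columns of its width, rows of its height: a listed point, or the origin of a listed thing).
The state is a dict: "clock": time; "joints": joint angles; "dq": joint speeds; "joint_efforts": joint torques, N m; "position": TCP position; "ee_rot": TCP orientation; "force": force on the tool from outside, world axes, zero at the start; "ft_torque": the same for the moment, N m; "width": opening from 0.0 (shut) to 1.0 (fully open); "gripper_force": force on a finger pad.
Only numpy, scipy, OpenCV 4.12 (cv2) and the standard library are available. Lean on these libraries where they do the work, as an engineer would, in place of code of your own. Each camera call takes 0.05 s, during which the arm holds its last target. There are 200 camera calls.

## Task

The crumb press has been left wound down into one of the dessert glasses on its turntable. Wind the crank clockwise (seen from above) against its drag until it suddenly runs light and the plunger is clear of the glass, stopping within one further turn. Then push the turntable round by the pegs on its rim until the glass that was under the plunger stands at the front, in line with the pointer on the base, with all three glasses upright in their seats; do not push the glasses themselves, and leave the mug and the salt shaker alone.

Things in the scene. Friction and masses are not known exactly. Their poses are not given: they have to be found in the camera images.
- press: White bench press fixed to the worktop: round base 210 mm wide, column behind, head 66 mm wide over the rear of the turntable from 125 to 175 mm height, sloping crank gearbox before it. Origin: turntable axis at worktop height; x to the back (column), y left, z up. At the front (-x), 150 mm out, stands a steel pointer 30 mm high.
- crank_hub (a point): Where the crank's axis meets the gearbox: x 20, y 0, z 195 mm in the press frame. The axis leans 35 degrees from vertical to the front: outward direction (-0.574, 0, 0.819) in the press frame. The crank arm turns square to it, 5 to 13 mm above this point.
- grip_mid (a point): Point on the axis of the crank's black round grip (25 mm thick, 48 mm long, spins freely on its pin, parallel to the crank's axis and 50 mm from it). The point lies 42 mm out from crank_hub along the axis; the grip runs from 26 mm below it to 22 mm above it.
- crank (a joint): Crank angle, rad; grows clockwise seen from the grip's end, lifting the plunger 10 mm a turn. At 0 the arm points back and up (0.819, 0, 0.574 in the press frame), at 1.57 to the right (-y). Starts at 0 to 1.35. Up to 1.4 rad of light slack at first, then it drags with about 5 N at the grip; near 18.3 rad the drag clutch lets go: about 1 N. Stays where left.
- plunger (a joint): Lift (m) of the plunger, driven by the crank: steel disc 48 mm wide, 10 mm thick, on a shaft 75 mm behind the turntable axis. At 0 its underside is 53 mm above the worktop, inside the glass. At about 0.029 the drag clutch lets go and the crank runs light; the disc is then 6 mm above the glass rim. Shaft top 178 mm high plus lift.
- turntable (a joint): Turntable angle, rad: 0 at the start, grows anticlockwise seen from above, no stops. Steel disc 278 mm wide, top 40 mm above the worktop; three seats (rings 5 mm high, 55 mm inside) 75 mm from the axis, 120 degrees apart. Friction 0.12 N m, stays where left. A plunger that is down holds the glass and so the table.
- peg_0 (a point): Top centre of one of six upright steel pegs on the turntable rim: 14 mm thick, 35 mm above the disc (top 75 mm above the worktop), 130 mm from the axis, 60 degrees apart; this one at 30 degrees from the press's x axis towards y at the start.
- peg_1 (a point): The peg at 90 degrees (left, +y of the press) at the start.
- peg_4 (a point): The peg at 270 degrees (right, -y of the press) at the start.
- front_place (a point): Point in the press frame where the wanted glass's underside centre should end: 75 mm in front of the turntable axis, 40 mm above the worktop, in line with the pointer. It does not turn with the table.
- glass_a: Loose pressed-glass dessert glass, 83 mm across the rim, 50 mm across the foot, 36 mm high, 70 g; at the start in the seat under the plunger. Origin at the centre of its underside, z up.
- glass_b: Same kind of glass, in the seat 120 degrees anticlockwise from glass_a.
- glass_c: Same kind of glass, in the seat 120 degrees clockwise from glass_a.
- mug: Bystander: green mug, 86 mm wide and 96 mm high, to the right of the press. Origin: centre of its underside.
- salt_shaker: Bystander: salt shaker, 44 mm wide and 90 mm high, to the right of the press. Origin: centre of its underside.
Things that resemble listed ones, but are neither listed nor needed, are in the scene too. What is shaped like the glass_a but blue or red is not meant.

How it is judged:
On the way, in this order (a step that is already met when the one before it is completed fails the run):
1. the crank has run light: the plunger is clear of the glass (value of joint plunger above 0.0275 m), for 0.2 s.
2. the glass from under the plunger is at the front (horizontal distance between glass_a and front_place below 0.014 m), for 0.2 s.
At the end, for the whole second after the job is handed in: The plunger lift is between 27.5 and 40 mm (clear, and not more than about a turn past running light), the glass that was under the plunger is within 14 mm of the front place, all three glasses stand upright (within 7 degrees) in their seats, and the turntable is at rest (value of joint plunger between 0.0275 and 0.04 m and horizontal distance between glass_a and front_place below 0.014 m and z of glass_a in the frame of press between 0.037 and 0.043 m and z of glass_b in the frame of press between 0.037 and 0.043 m and z of glass_c in the frame of press between 0.037 and 0.043 m and angle between each of glass_a, glass_b, glass_c's own z axis and vertical below 0.12 rad and velocity of joint turntable between -0.05 and 0.05 rad/s); the robot touches nothing.
It fails at once if a glass tipped (angle between any of glass_a, glass_b, glass_c's own z axis and vertical above 0.35 rad).
It fails at once if a glass pushed by the fingers (contact force between the fingers and glass_a above 3 N or contact force between the fingers and glass_b above 3 N or contact force between the fingers and glass_c above 3 N).
It fails at once if wound on more than one turn after running light (value of joint plunger above 0.04 m).
It fails at once if mug or salt shaker moved (distance of any of mug, salt_shaker from where it was at the start of the episode above 0.02 m).
It also fails if it takes over 72 s, if anything falls off the work surface, if the arm or the gripper's body presses on something with over 40 N, if the wrist force passes 120 N, or if a joint passes its speed limit or range.

## Working session

There is one attempt and no reset: what is moved stays moved. The work goes in short steps, Python scripts to look and compute and a tool call to move; the robot and the scene stay as the last step left them, time stands still between calls to the robot, and variables do not carry over. Pictures are saved under pics/ and viewed, at most 10 in all, crops included, and the job is handed in when it is done.

Besides the shell and the picture viewer there is one more tool, called after ">>>" as a command line: name --argument value ..., lists and objects as JSON in quotes. carry_out: Moves the arm, as the interface text tells. Its arguments: {"type":"object","properties":{"claw":{"type":"array","items":{"type":"number"}},"delta_pos":{"type":"array","items":{"type":"array","items":{"type":"number"}}},"angular":{"type":"array","items":{"type":"array","items":{"type":"number"}}},"force":{"type":"number"}},"required":["claw","delta_pos","angular"]}

```bash
ls; mkdir -p pics
python3 - <<'E'
from cell import arm
import cv2,numpy as np
o=arm.observe();print({k:np.round(v,3).tolist() for k,v in o.items()})
ims=[]
for n in["scene","top"]:
    p=arm.get_image(n);ims.append(p['frame'][:,:,::-1]);print(n,np.round(p['mtx'],1).tolist(),np.round(p['T'],3).tolist())
    for l in["press","crank_hub","grip_mid","peg_0","peg_1","peg_4","glass_a","mug","salt_shaker"]:
        print(l,[(np.round(np.array(d['centre'])*[512,384],1).tolist(),round(d['conf'],2)) for d in arm.place_of(l,p)][:4])
    cv2.imwrite(f'pics/{n}0.png',ims[-1])
E
```

```text
pics
{'clock': 0.0, 'joints': [-1.375, 0.435, 0.025, 1.574, -0.012, 1.134, -0.075], 'dq': [-0.001, -0.0, -0.001, -0.0, -0.001, 0.001, -0.001], 'joint_efforts': [-0.003, -66.786, 0.983, -31.446, -0.061, 0.043, 0.0], 'position': [0.184, 0.597, 0.226], 'ee_rot': [-0.468, -3.106, 0.002], 'force': [-0.032, 0.271, 0.534], 'ft_torque': [-0.003, -0.088, 0.042], 'gripper_force': 0.0, 'width': 0.997}
scene [[367.9, 0.0, 255.1], [0.0, 367.9, 194.6], [0.0, 0.0, 1.0]] [[0.711, -0.364, 0.601, 0.051], [-0.703, -0.397, 0.59, -0.672], [0.024, -0.842, -0.539, 0.67], [0.0, 0.0, 0.0, 1.0]]
press [([236.7, 239.8], 0.91)]
crank_hub [([238.4, 180.7], 0.92)]
grip_mid [([242.3, 170.4], 0.48)]
peg_0 [([265.0, 244.1], 0.86), ([212.3, 198.2], 0.57), ([252.3, 195.1], 0.55), ([256.4, 221.2], 0.26)]
peg_1 [([265.0, 244.1], 0.86), ([212.3, 198.2], 0.57), ([252.3, 195.1], 0.55), ([256.4, 221.2], 0.26)]
peg_4 [([265.0, 244.1], 0.86), ([212.3, 198.2], 0.57), ([252.3, 195.1], 0.55), ([256.4, 221.2], 0.26)]
glass_a [([184.1, 198.8], 0.95), ([208.5, 224.6], 0.89), ([233.2, 248.3], 0.68), ([255.0, 224.2], 0.67)]
mug [([306.5, 329.2], 0.55)]
salt_shaker [([355.1, 287.7], 0.8)]
top [[441.3, 0.0, 251.9], [0.0, 441.3, 188.3], [0.0, 0.0, 1.0]] [[0.007, -0.998, 0.055, 0.559], [-1.0, -0.006, 0.017, -0.123], [-0.016, -0.055, -0.998, 1.308], [0.0, 0.0, 0.0, 1.0]]
press [([244.5, 204.7], 0.58), ([285.7, 214.3], 0.34)]
crank_hub [([241.5, 198.3], 0.8)]
grip_mid [([259.8, 201.1], 0.72)]
peg_0 [([225.0, 161.7], 0.98), ([195.4, 200.1], 0.75), ([288.3, 213.4], 0.6)]
peg_1 [([225.0, 161.7], 0.98), ([195.4, 200.1], 0.75), ([288.3, 213.4], 0.6)]
peg_4 [([225.0, 161.7], 0.98), ([195.4, 200.1], 0.75), ([288.3, 213.4], 0.6)]
glass_a [([148.8, 191.6], 0.84), ([263.9, 221.8], 0.76), ([215.5, 213.3], 0.7), ([147.2, 144.1], 0.58)]
mug [([356.5, 237.8], 0.79)]
salt_shaker [([356.4, 177.8], 0.57)]
```

Run:
```python
import cv2,numpy as np
a=cv2.imread('pics/scene0.png')[110:350,130:400];b=cv2.imread('pics/top0.png')[100:290,120:390]
cv2.imwrite('pics/s1.png',cv2.resize(a,None,fx=2.5,fy=2.5,interpolation=cv2.INTER_CUBIC));cv2.imwrite('pics/t1.png',cv2.resize(b,None,fx=2.9,fy=2.9,interpolation=cv2.INTER_CUBIC))
```

```text
(no output)
```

View pics/s1.png

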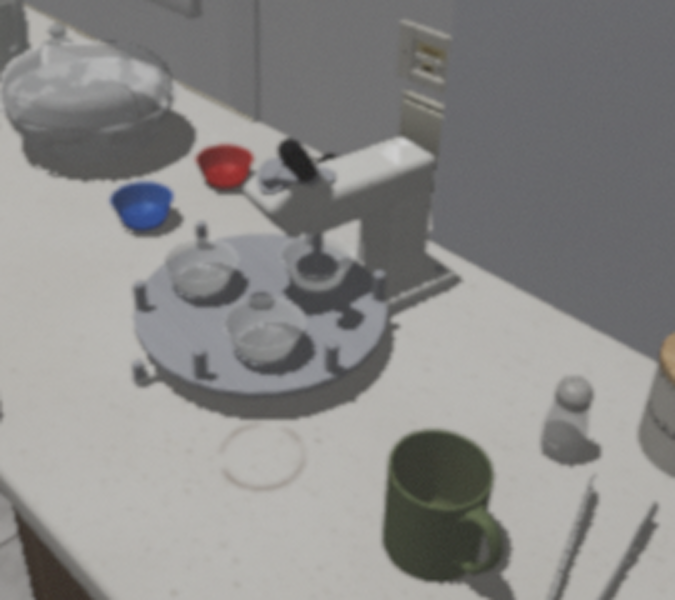

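View pics/t1.png

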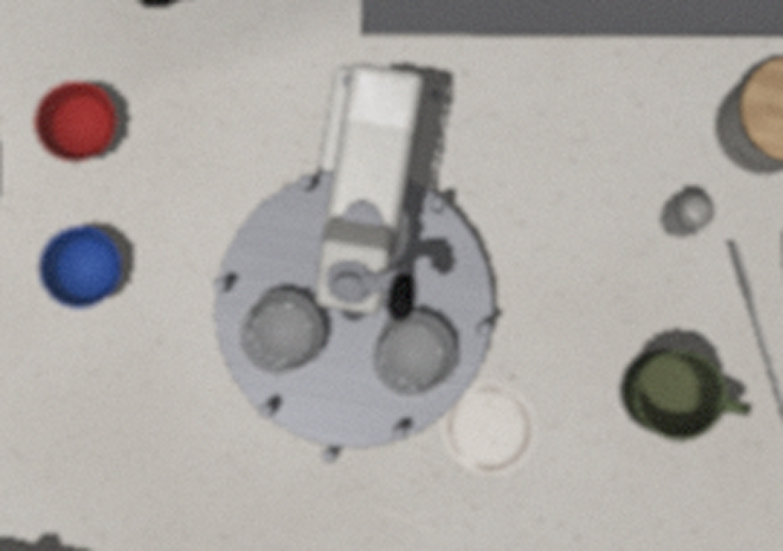

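The scene picture shows the press with three glass bowls on its turntable: near-left crop (200,270), front-right (265,330), and under the plunger (317,265). The pointer is at crop (140,372) and the black grip at (298,160).

Candidates for glass_a:
- **Clear bowls in the top crop:** left (285,328) and right (417,350). The third is hidden under the head.
- **Look-alikes, off the table:** blue (82,265) and red (78,120).

I choose the hidden bowl under the plunger as glass_a. Next I'll fit the press pose.

```bash
cat > h.py <<'E'
import numpy as np,cv2
from scipy.optimize import least_squares
from scipy.spatial.transform import Rotation as R
K={'scene':np.array([[367.9,0,255.1],[0,367.9,194.6],[0,0,1]]),'top':np.array([[441.3,0,251.9],[0,441.3,188.3],[0,0,1]])}
def proj(T,Kk,P):
    P=np.atleast_2d(P);c=(P-T[:3,3])@T[:3,:3];u=c@Kk.T;return u[:,:2]/u[:,2:]
def press(p):  # x,y,yaw -> function press->world
    Rz=R.from_euler('z',p[2]).as_matrix()
    return lambda q:np.atleast_2d(q)@Rz.T+[p[0],p[1],0]
def peg(k,z=.075,t=0):a=np.radians(30+60*k)+t;return [.13*np.cos(a),.13*np.sin(a),z]
def grip(th,h=.042):
    n=np.array([-.574,0,.819]);u=np.array([.819,0,.574]);v=np.array([0,-1.,0])
    return np.array([.02,0,.195])+h*n+.05*(np.cos(th)*u+np.sin(th)*v)
E
python3 - <<'E'
from h import *
from cell import arm
P={n:arm.get_image(n) for n in('top','scene')}
T={n:P[n]['T'] for n in P}
t=lambda x,y:(x/2.9+120,y/2.9+100); s=lambda x,y:(x/2.5+130,y/2.5+110)
obs=[('top',peg(0),t(315,177)),('top',peg(1),t(225,279)),('top',peg(2),t(269,402)),('top',peg(3),t(403,427)),('top',peg(4),t(491,318)),
('scene',peg(1),s(202,226)),('scene',peg(2),s(140,286)),('scene',peg(3),s(199,352)),('scene',peg(4),s(331,347)),('scene',peg(5),s(380,273)),
('top',[-.15,0,.03],t(332,452)),('scene',[-.15,0,.03],s(139,366))]
def f(p):
    g=press(p);return np.concatenate([proj(T[n],K[n],g(q))[0]-o for n,q,o in obs])
r=least_squares(f,[.56,-.1,-.17],loss='soft_l1');print(r.x);print(f(r.x).reshape(-1,2).round(1).tolist())
g=press(r.x)
def fg(q):
    return np.concatenate([proj(T['scene'],K['scene'],g(grip(q[0])))[0]-s(298,160),proj(T['top'],K['top'],g(grip(q[0])))[0]-t(401,297)])
for t0 in(0,.5,1,1.5,2,3):
    q=least_squares(fg,[t0]);print(t0,q.x,fg(q.x).round(1))
print(g(grip(q.x[0])),g([.02,0,.195]),g([[-.075,0,.04]]))
out=[]
for n in('top','scene'):
    im=cv2.resize(np.ascontiguousarray(P[n]['frame'][:,:,::-1]),None,fx=2,fy=2)
    pts=[peg(k) for k in range(6)]+[[-.15,0,.03],[.02,0,.195],grip(q.x[0],.016),grip(q.x[0],.064),grip(q.x[0])]+[[.139*np.cos(a),.139*np.sin(a),.04] for a in np.arange(0,6.28,.2)]
    for u in proj(T[n],K[n],g(np.array(pts))):cv2.circle(im,tuple(int(v) for v in (u*2+.5)),2,(0,0,255),-1)
    out.append(im[200:600,280:680] if n=='top' else im[240:640,280:680])
cv2.imwrite('pics/fit.png',np.hstack(out))
E
```

```text
[ 0.58116289 -0.0785321  -0.16755459]
[[-1.2, -0.0], [-0.1, 0.2], [0.4, 1.6], [0.2, 1.2], [-0.2, 2.9], [0.4, -1.2], [0.1, -1.2], [0.5, -0.4], [1.2, -0.6], [0.9, 0.7], [0.2, 0.2], [-0.1, -1.4]]
0 [1.18354846] [-0.1 -0.1  2.1 -0.5]
0.5 [1.18354865] [-0.1 -0.1  2.1 -0.5]
1 [1.18354865] [-0.1 -0.1  2.1 -0.5]
1.5 [1.18354918] [-0.1 -0.1  2.1 -0.5]
2 [1.18354892] [-0.1 -0.1  2.1 -0.5]
3 [1.18354893] [-0.1 -0.1  2.1 -0.5]
[[ 0.58463912 -0.12607525  0.2402363 ]] [[ 0.6008828  -0.08186753  0.195     ]] [[ 0.50721322 -0.06602422  0.04      ]]
```

View pics/fit.png

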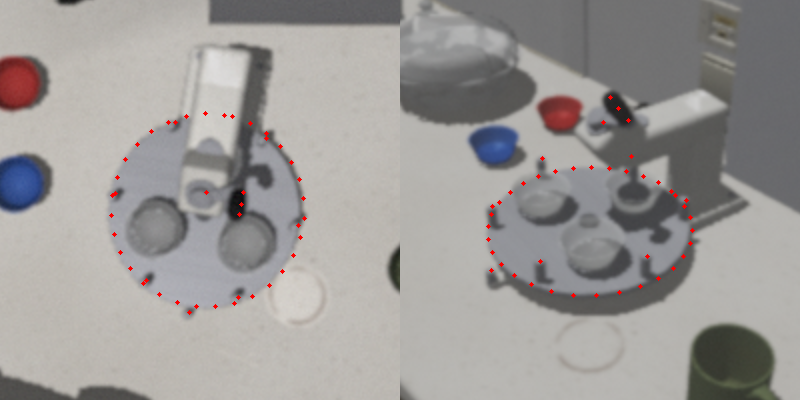

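The fit holds to about 2 mm: press at (0.581, -0.079), yaw -0.168 rad, crank at about 1.18 rad. Next is the pre-grasp along the crank axis.

```bash
cat >> h.py <<'E'
PP=[.58116,-.07853,-.16755]
g=press(PP); Rp=R.from_euler('z',PP[2]).as_matrix()
Rg=Rp@np.array([[-.819,0,.574],[0,1,0],[-.574,0,-.819]])   # tool along crank axis
def plan(o,pos,Rt):
    R0=R.from_rotvec(o['ee_rot']).as_matrix()
    print('rotvec',R.from_matrix(R0.T@Rt).as_rotvec().round(4),'shift in final frame cm',(Rt.T@(pos-np.array(o['position']))*100).round(2),'in current',(R0.T@(pos-np.array(o['position']))*100).round(2))
E
python3 - <<'E'
from h import *
from cell import arm
o=arm.observe()
n=np.array([-.574,0,.819])
tcp=g(grip(1.18,.042+.005-.019+.10))[0]
print(tcp);plan(o,tcp,Rg)
E
```

```text
[ 0.53610754 -0.11779691  0.31076454]
rotvec [-0.0401 -0.6104 -0.1273] shift in final frame cm [-43.02 -64.64  19.89] in current [-54.71 -57.97  -8.4 ]
```

>>> carry_out --claw '[9.1,9.1,9.1,9.1,9.1,9.1,9.1,9.1,9.1,9.1,9.1,9.1,9.1,9.1,9.1]' --delta_pos '[[0,0,0],[0,0,0],[0,0,0],[0,0,0],[0,0,0],[-2.15,-3.23,1],[-2.15,-3.23,1],[-2.15,-3.23,1],[-2.15,-3.23,1],[-2.15,-3.23,1],[-2.15,-3.23,1],[-2.15,-3.23,1],[-2.15,-3.23,1],[-2.15,-3.23,1],[-2.15,-3.23,1]]' --angular '[[-0.008,-0.122,-0.0255],[-0.008,-0.122,-0.0255],[-0.008,-0.122,-0.0255],[-0.008,-0.122,-0.0255],[-0.008,-0.122,-0.0255],[0,0,0],[0,0,0],[0,0,0],[0,0,0],[0,0,0],[0,0,0],[0,0,0],[0,0,0],[0,0,0],[0,0,0]]' --force 25

```text
clock: 2.6
position: [0.3609, 0.2386, 0.2684]
ee_rot: [0.212, 2.523, -0.066]
force: [0.3, 0.4, 0.8]
width: 0.989
gripper_force: 0.0
```

Run:
```python
from h import *
from cell import arm
o=arm.observe();print(o['joints'],o['position'])
plan(o,g(grip(1.18,.042+.005-.019+.10))[0],Rg)
```

```text
[-1.56576419 -0.08872843  0.30980104  2.29550325  0.78111961  0.99136073
 -0.315764  ] [0.36094876 0.2385715  0.26840151]
rotvec [ 0.0007 -0.0006 -0.    ] shift in final frame cm [-21.44 -32.22   9.86] in current [-21.45 -32.22   9.82]
```

>>> carry_out --claw '[9.1,9.1,9.1,9.1,9.1,9.1,9.1,9.1,9.1,9.1,9.1]' --delta_pos '[[-2.15,-3.22,1],[-2.15,-3.22,1],[-2.15,-3.22,1],[-2.15,-3.22,1],[-2.15,-3.22,1],[-2.15,-3.22,1],[-2.15,-3.22,1],[-2.15,-3.22,1],[-2.15,-3.22,1],[-2.15,-3.22,0.8],[0,0,0]]' --angular '[[0,0,0],[0,0,0],[0,0,0],[0,0,0],[0,0,0],[0,0,0],[0,0,0],[0,0,0],[0,0,0],[0,0,0],[0,0,0]]'

```text
clock: 3.7
position: [0.5372, -0.1217, 0.3123]
ee_rot: [0.222, 2.521, -0.067]
force: [-0.7, -0.2, 0.4]
width: 0.996
gripper_force: 0.0
```

Run:
```python
from h import *
from cell import arm
o=arm.observe();print(o['joints'],o['position'])
plan(o,g(grip(1.18,.042+.005-.019))[0],Rg)
w=arm.get_image('wrist')
def fish(P):
    c=(np.atleast_2d(P)-w['T'][:3,3])@w['T'][:3,:3];th=np.arctan2(np.hypot(c[:,0],c[:,1]),c[:,2]);ph=np.arctan2(c[:,1],c[:,0])
    return np.c_[w['mtx'][0,2]+w['mtx'][0,0]*th*np.cos(ph),w['mtx'][1,2]+w['mtx'][1,1]*th*np.sin(ph)]
im=cv2.resize(np.ascontiguousarray(w['frame'][:,:,::-1]),None,fx=1.5,fy=1.5)
for u in fish(g(np.array([grip(1.18,.016),grip(1.18),grip(1.18,.064),[.02,0,.195],peg(2),peg(3),peg(4)]))):cv2.circle(im,tuple(int(v) for v in u*1.5),3,(0,0,255),-1)
cv2.imwrite('pics/w1.png',im)
```

```text
[-1.23257801 -0.41957065  1.01867943  2.21161894  0.88003348  0.71798401
  0.68954105] [ 0.5371506  -0.12172438  0.31229071]
rotvec [-0.0024  0.0008 -0.0077] shift in final frame cm [ 0.23  0.37 10.03] in current [ 0.24  0.39 10.03]
```

View pics/w1.png

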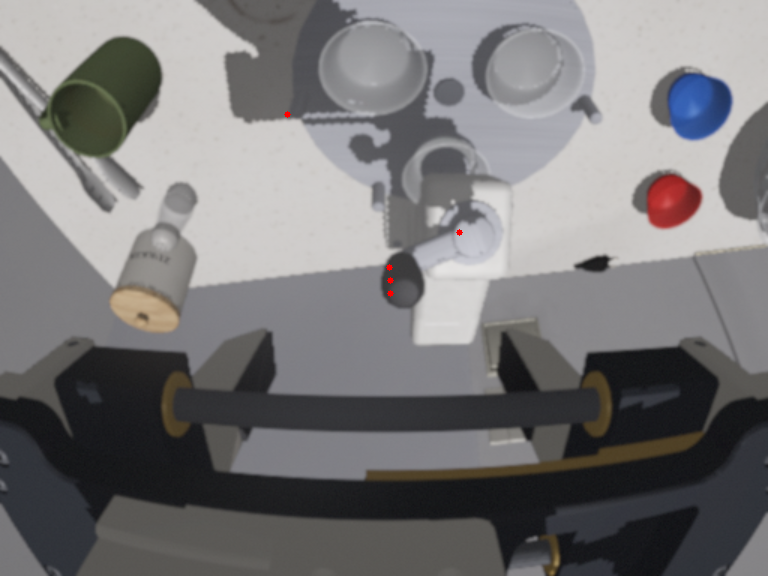

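The wrist picture shows the grip at (403,283) and the hub cap at about (474,228). Both are 8–12 px to the right of the projections, so I'll refit with the wrist points added.

Run:
```python
from h import *
from cell import arm
P={n:arm.get_image(n) for n in('top','scene','wrist')};w=P['wrist'];T={n:P[n]['T'] for n in P}
for l in ['crank_hub','grip_mid','peg_1']:
    for n in P: print(l,n,[(np.round(np.array(d['centre'])*[512,384],1).tolist(),round(d['conf'],2)) for d in arm.place_of(l,P[n])][:3])
def pj(n,q):
    if n!='wrist': return proj(T[n],K[n],q)[0]
    c=(np.atleast_2d(q)-w['T'][:3,3])@w['T'][:3,:3];th=np.arctan2(np.hypot(c[:,0],c[:,1]),c[:,2]);ph=np.arctan2(c[:,1],c[:,0])
    return np.c_[w['mtx'][0,2]+w['mtx'][0,0]*th*np.cos(ph),w['mtx'][1,2]+w['mtx'][1,1]*th*np.sin(ph)][0]
print(w['mtx'][0],w['T'].round(3).tolist())
t=lambda x,y:(x/2.9+120,y/2.9+100); s=lambda x,y:(x/2.5+130,y/2.5+110); v=lambda x,y:(x/1.5,y/1.5)
G=lambda h:lambda th:grip(th,h)
c=lambda q:lambda th:np.array(q)
ax=lambda h:np.array([.02,0,.195])+h*np.array([-.574,0,.819])
ob=[('top',c(peg(0)),t(315,177)),('top',c(peg(1)),t(225,279)),('top',c(peg(2)),t(269,402)),('top',c(peg(3)),t(403,427)),('top',c(peg(4)),t(491,318)),
('scene',c(peg(1)),s(202,226)),('scene',c(peg(2)),s(140,286)),('scene',c(peg(3)),s(199,352)),('scene',c(peg(4)),s(331,347)),('scene',c(peg(5)),s(380,273)),
('top',c([-.15,0,.03]),t(332,452)),('scene',c([-.15,0,.03]),s(139,366)),
('top',c(ax(.013)),t(350,281)),('top',G(.042),t(401,297)),('scene',G(.042),s(298,160)),
('wrist',G(.064),v(404,291)),('wrist',G(.042),v(403,282)),('wrist',c(ax(.013)),v(475,229)),('wrist',c(peg(1)),v(600,121)),('wrist',c(peg(5)),v(377,207))]
def f(p):
    gg=press(p[:3]);return np.concatenate([pj(n,gg(q(p[3])))-o for n,q,o in ob])
r=least_squares(f,[*PP,1.18],loss='soft_l1');print(r.x);print(f(r.x).reshape(-1,2).round(1).tolist())
ob0=ob;ob=[o for o in ob if o[0]=='wrist'];r2=least_squares(f,r.x);print('wrist only',r2.x,f(r2.x).reshape(-1,2).round(1).tolist())
```

```text
crank_hub top [([243.5, 197.6], 0.79)]
crank_hub scene [([239.7, 178.8], 0.72)]
crank_hub wrist [([304.8, 156.4], 0.96)]
grip_mid top [([254.2, 202.8], 0.53)]
grip_mid scene [([246.9, 171.2], 0.56)]
grip_mid wrist [([263.2, 190.0], 0.98), ([293.2, 103.4], 0.2)]
peg_1 top [([224.9, 161.3], 0.97), ([196.2, 197.4], 0.92), ([286.2, 214.3], 0.67)]
peg_1 scene [([251.9, 194.6], 0.98), ([209.8, 224.6], 0.72), ([210.8, 199.6], 0.66)]
peg_1 wrist [([195.3, 77.0], 0.69), ([396.2, 84.0], 0.59), ([293.3, 46.8], 0.29)]
[297.31863964   0.         257.29932847] [[0.167, 0.598, 0.784, 0.379], [0.986, -0.103, -0.132, -0.088], [0.001, 0.795, -0.607, 0.394], [0.0, 0.0, 0.0, 1.0]]
[ 0.58238529 -0.06968791 -0.13090103  1.24708259]
[[-5.9, 0.1], [-3.5, 1.4], [-1.4, 2.2], [-1.4, 0.1], [-3.1, 0.7], [-2.6, -2.1], [-1.6, -1.8], [0.3, -1.9], [0.5, -3.3], [-1.5, -1.9], [-1.0, 0.1], [-0.8, -2.1], [-2.2, 1.1], [-1.3, -0.7], [-2.3, -0.8], [-6.8, 2.0], [-6.0, -0.5], [-5.0, 8.4], [-5.1, -0.1], [-0.3, 3.6]]
wrist only [ 0.57518174 -0.06452991 -0.16673234  1.13935533] [[1.0, 0.9], [0.6, -1.8], [-0.3, 2.8], [-1.8, -1.9], [-0.5, -1.3]]
```

Run:
```python
from h import *
from cell import arm
for n in('top','scene'):
    p=arm.get_image(n)
    f=p['frame'].astype(int)
    # bluish-grey table: colour threshold
    m=((f[...,2]-f[...,0])>6).astype(np.uint8)
    gg=press(PP);c=proj(p['T'],K[n],gg([[.139*np.cos(a),.139*np.sin(a),.04] for a in np.arange(0,6.28,.05)]))
    ctr=proj(p['T'],K[n],gg([0,0,.04]))[0]
    # along rays from the projected centre, find outermost bluish pixel
    pts=[]
    for u in c:
        d=u-ctr;L=np.hypot(*d);ok=[t for t in np.arange(.8,1.2,.3/L) if m[tuple((ctr+d*t+.5).astype(int)[::-1])]]
        pts.append(max(ok) if ok else np.nan)
    pts=np.array(pts);px=(pts-1)[:,None]*(c-ctr)
    print(n,'edge minus model, px (radial) every .2 rad:',[(round(float(a),1),px[i].round(1).tolist()) for i,a in list(enumerate(np.arange(0,6.28,.05)))[::6]])
    tr=arm.trace('turntable',p)
    for d in tr[:1]:
        r=d['region'];print(d['conf'],r.sum());ys,xs=np.nonzero(r);print('net extent',xs.min(),xs.max(),ys.min(),ys.max(),'model',c.min(0).round(1),c.max(0).round(1))
```

```text
top edge minus model, px (radial) every .2 rad: [(0.0, [nan, nan]), (0.3, [nan, nan]), (0.6, [0.4, 0.8]), (0.9, [1.8, 2.0]), (1.2, [0.0, 0.0]), (1.5, [0.9, 0.2]), (1.8, [-0.8, 0.0]), (2.1, [0.4, -0.1]), (2.4, [-0.2, 0.1]), (2.7, [-2.9, 4.1]), (3.0, [0.5, -1.6]), (3.3, [nan, nan]), (3.6, [nan, nan]), (3.9, [nan, nan]), (4.2, [nan, nan]), (4.5, [nan, nan]), (4.8, [nan, nan]), (5.1, [-3.6, 0.8]), (5.4, [-4.2, 2.4]), (5.7, [-3.3, 3.5]), (6.0, [nan, nan])]
0.66 3355
net extent 194 289 159 251 model [195.4 156.6] [292.  253.3]
scene edge minus model, px (radial) every .2 rad: [(0.0, [nan, nan]), (0.3, [nan, nan]), (0.6, [nan, nan]), (0.9, [-0.4, 2.4]), (1.2, [1.3, 4.1]), (1.5, [nan, nan]), (1.8, [nan, nan]), (2.1, [nan, nan]), (2.4, [3.0, 0.3]), (2.7, [4.0, -0.4]), (3.0, [1.4, -0.4]), (3.3, [4.9, -2.7]), (3.6, [nan, nan]), (3.9, [1.7, -4.2]), (4.2, [nan, nan]), (4.5, [nan, nan]), (4.8, [nan, nan]), (5.1, [-3.3, -1.4]), (5.4, [-2.6, -0.5]), (5.7, [-4.4, -0.0]), (6.0, [nan, nan])]
0.59 3778
net extent 184 285 198 269 model [183.6 203.4] [285.9 267.6]
```

Top-view table extents, hub, grip and the wrist view all put the press about 5–6 mm further left, so y ≈ -0.073. The descent uses that.

>>> carry_out --claw '[9.1,9.1,9.1,9.1,9.1,9.1,9.1,2,1,1,1,1,1]' --delta_pos '[[0.3,0.9,1],[0,0,2],[0,0,2],[0,0,2],[0,0,2],[0,0,1],[0,0,0],[0,0,0],[0,0,0],[0,0,0],[0,0,0],[0,0,0],[0,0,0]]' --angular '[[0,0,0.0],[0,0,0],[0,0,0],[0,0,0],[0,0,0],[0,0,0],[0,0,0],[0,0,0],[0,0,0],[0,0,0],[0,0,0],[0,0,0],[0,0,0]]' --force 25

```text
clock: 5.85
position: [0.5644, -0.1108, 0.2516]
ee_rot: [0.211, 2.514, -0.069]
force: [-0.3, 0.1, 0.2]
width: 0.515
gripper_force: 0.0
```

```bash
sed -i 's/^PP=.*/PP=[.580,-.0730,-.16755]/' h.py
python3 - <<'E'
from h import *
from cell import arm
o=arm.observe();R0=R.from_rotvec(o['ee_rot']).as_matrix()
print(o['position'],o['width']*9.18,o['gripper_force'],'F tool',R0.T@o['force'],o['force'])
d=Rg.T@(np.array(o['position'])-g([.02,0,.195])[0])*100;print('tcp rel hub, tool axes cm',d,'theta',np.arctan2(-d[1],-d[0]))
w=arm.get_image('wrist');cv2.imwrite('pics/w2.png',cv2.resize(w['frame'][:,:,::-1],None,fx=1.5,fy=1.5))
E
```

```text
[ 0.56436979 -0.11081748  0.25155214] 4.727885792743589 0.0 F tool [ 0.16252518  0.01537585 -0.37259124] [-0.34120723  0.07368818  0.20886062]
tcp rel hub, tool axes cm [-0.86242487 -3.98944974 -6.30222467] theta 1.357896018142838
```

View pics/w2.png

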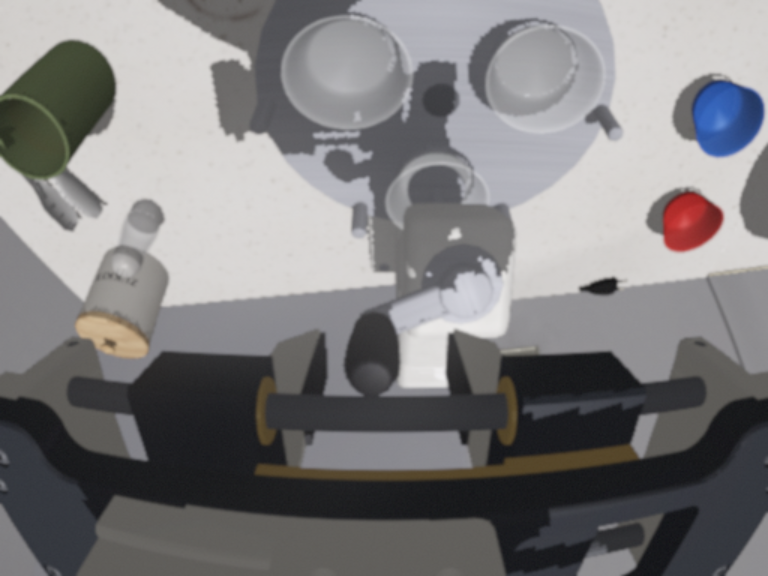

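The descent stopped about 3.5 cm short along the axis. The grip tip at (372,378) sits between the fingers. I'll check the joint limits.

Run:
```python
from h import *
from cell import arm
o=arm.observe();print(np.round(o['joints'],3),np.round(o['dq'],3))
for th in(1.1,1.18):plan(o,g(grip(th,.042+.005-.019))[0],Rg)
```

```text
[-1.528 -0.437  1.317  2.279  1.153  0.635  0.441] [-0.004 -0.     0.001 -0.001  0.001  0.001 -0.002]
rotvec [-0.001   0.0085  0.0003] shift in final frame cm [-1.41 -0.47  3.5 ] in current [-1.38 -0.47  3.51]
rotvec [-0.001   0.0085  0.0003] shift in final frame cm [-1.05 -0.64  3.5 ] in current [-1.02 -0.64  3.51]
```

Joints 2 and 3 are at their limits: the elbow drifted into a bad configuration. I'll identify the kinematics from the four (joints, pose) samples so I can plan a better one.

```bash
cat > kin.py <<'E'
import numpy as np,itertools
from scipy.optimize import least_squares
from scipy.spatial.transform import Rotation as R
S=[([-1.375,.435,.025,1.574,-.012,1.134,-.075],[.184,.597,.2265],[-.468,-3.106,.002]),
([-1.56576,-.08873,.3098,2.2955,.78112,.99136,-.31576],[.36095,.23857,.2684],[.212,2.523,-.066]),
([-1.23258,-.41957,1.01868,2.21162,.88003,.71798,.68954],[.53715,-.12172,.31229],[.222,2.521,-.067])]
E
python3 - <<'E'
from kin import *
from cell import arm
o=arm.observe();S.append((list(o['joints']),list(o['position']),list(o['ee_rot'])))
open('kin.py','a').write('S.append((%s,%s,%s))\n'%tuple([round(float(x),5) for x in v] for v in S[-1]))
def rot(q,s,o1,o7):
    return R.from_euler('z',o1+s[0]*q[0])*R.from_euler('y',q[1])*R.from_euler('z',s[1]*q[2])*R.from_euler('y',q[3])*R.from_euler('z',s[2]*q[4])*R.from_euler('y',q[5])*R.from_euler('z',s[3]*q[6]+o7)
res=[]
for s in itertools.product([1,-1],repeat=4):
  for a in(0,1.5,3,4.5):
    for b in(0,1.5,3,4.5):
      f=lambda p:np.concatenate([(rot(q,s,*p).inv()*R.from_rotvec(e)).as_rotvec() for q,_,e in S])
      r=least_squares(f,[a,b]);res.append((r.cost,s,r.x.round(4).tolist()))
res.sort(key=lambda t:t[0])
for r in res[:6]:print(r)
E
```

```text
(np.float64(2.793394094234286e-07), (-1, -1, -1, -1), [-0.0001, 1.5708])
(np.float64(2.793394094234528e-07), (-1, -1, -1, -1), [-0.0001, 1.5708])
(np.float64(2.7933940942348877e-07), (-1, -1, -1, -1), [-0.0001, 1.5708])
(np.float64(2.79339409423502e-07), (-1, -1, -1, -1), [6.2831, 1.5708])
(np.float64(2.793394094236422e-07), (-1, -1, -1, -1), [-0.0001, 1.5708])
(np.float64(2.793394094236981e-07), (-1, -1, -1, -1), [-0.0001, 1.5708])
```

```bash
cat >> kin.py <<'E'
def frames(q):
    r=R.identity();out=[]
    for ax,a in zip('zyzyzyz',[-q[0],q[1],-q[2],q[3],-q[4],q[5],-q[6]+np.pi/2]):
        r=r*R.from_euler(ax,a);out.append(r.as_matrix())
    return out
def cols(q):
    f=frames(q)
    return np.array([[0,0,1],f[0][:,0],f[0][:,1],f[1][:,2],f[2][:,0],f[3][:,2],f[3][:,0],f[5][:,2],f[5][:,0]]).T
E
python3 - <<'E'
from kin import *
names='h a1x a1y Lu ae Lf be Lt a6'.split()
for sub in([0,3,5,7],[0,3,4,5,6,7],[0,3,5,7,8],[0,1,3,5,7],[0,1,3,4,5,6,7,8],[0,2,3,5,7]):
    A=np.vstack([cols(q)[:,sub] for q,_,_ in S]);b=np.concatenate([p for _,p,_ in S])
    x,rs,rk,sv=np.linalg.lstsq(A,b,rcond=None);print([names[i] for i in sub],x.round(4),'max res mm',np.abs(A@x-b).max()*1e3,sv.min().round(3))
E
```

```text
['h', 'Lu', 'Lf', 'Lt'] [0.3171 0.5785 0.4234 0.4509] max res mm 51.895848553322296 0.474
['h', 'Lu', 'ae', 'Lf', 'be', 'Lt'] [ 0.3022  0.5682 -0.027   0.4343 -0.0346  0.45  ] max res mm 53.11664607999886 0.284
['h', 'Lu', 'Lf', 'Lt', 'a6'] [0.3365 0.5619 0.4723 0.4235 0.0403] max res mm 52.38593822445059 0.221
['h', 'a1x', 'Lu', 'Lf', 'Lt'] [ 0.3196 -0.013   0.5705  0.4387  0.4368] max res mm 52.014058020040885 0.304
['h', 'a1x', 'Lu', 'ae', 'Lf', 'be', 'Lt', 'a6'] [ 0.2982  0.0092  0.5685 -0.0274  0.4277 -0.0407  0.4545  0.0053] max res mm 53.39424941478871 0.095
['h', 'a1y', 'Lu', 'Lf', 'Lt'] [ 0.2394 -0.0551  0.5779  0.4189  0.3627] max res mm 3.79551510840348 0.354
```

Run:
```python
from kin import *
def c2(q):
    f=frames(q);return np.c_[cols(q),f[2][:,1],f[4][:,1],f[4][:,0]]
names='h a1x a1y Lu ae Lf be Lt a6 aey a5y a5x'.split()
for sub in([0,2,3,5,7,9],[0,2,3,5,7,10],[0,2,3,5,7,9,10],[0,2,3,5,7,9,4,6],[0,2,3,5,7,8],[0,2,3,5,7,8,9],[0,2,3,4,5,6,7],[0,2,3,5,7,8,10],[0,2,3,5,7,8,9,10],[0,2,3,4,5,6,7,8,9,10]):
    A=np.vstack([c2(q)[:,sub] for q,_,_ in S]);b=np.concatenate([p for _,p,_ in S])
    x,rs,rk,sv=np.linalg.lstsq(A,b,rcond=None);print(dict(zip([names[i] for i in sub],x.round(4).tolist())),'max res mm',(np.abs(A@x-b).max()*1e3).round(2),sv.min().round(3))
```

```text
{'h': 0.2715, 'a1y': -0.037, 'Lu': 0.5577, 'Lf': 0.4277, 'Lt': 0.3695, 'aey': -0.0167} max res mm 0.06 0.164
{'h': 0.239, 'a1y': -0.0558, 'Lu': 0.5784, 'Lf': 0.4187, 'Lt': 0.3626, 'a5y': 0.0007} max res mm 3.79 0.295
{'h': 0.2715, 'a1y': -0.037, 'Lu': 0.5577, 'Lf': 0.4277, 'Lt': 0.3695, 'aey': -0.0167, 'a5y': -0.0} max res mm 0.06 0.154
{'h': 0.2714, 'a1y': -0.037, 'Lu': 0.5577, 'Lf': 0.4277, 'Lt': 0.3695, 'aey': -0.0167, 'ae': -0.0, 'be': -0.0} max res mm 0.06 0.14
{'h': 0.247, 'a1y': -0.0541, 'Lu': 0.5726, 'Lf': 0.4346, 'Lt': 0.3555, 'a6': 0.0129} max res mm 4.0 0.217
{'h': 0.2715, 'a1y': -0.037, 'Lu': 0.5577, 'Lf': 0.4278, 'Lt': 0.3695, 'a6': 0.0, 'aey': -0.0167} max res mm 0.06 0.142
{'h': 0.2376, 'a1y': -0.054, 'Lu': 0.5757, 'ae': -0.0065, 'Lf': 0.4218, 'be': -0.0079, 'Lt': 0.3643} max res mm 4.14 0.268
{'h': 0.25, 'a1y': -0.0508, 'Lu': 0.5693, 'Lf': 0.4379, 'Lt': 0.3548, 'a6': 0.0151, 'a5y': -0.0033} max res mm 4.06 0.174
{'h': 0.2715, 'a1y': -0.037, 'Lu': 0.5577, 'Lf': 0.4278, 'Lt': 0.3695, 'a6': 0.0, 'aey': -0.0167, 'a5y': -0.0} max res mm 0.06 0.142
{'h': 0.2719, 'a1y': -0.0367, 'Lu': 0.5578, 'ae': -0.0005, 'Lf': 0.4287, 'be': 0.0002, 'Lt': 0.3696, 'a6': 0.0003, 'aey': -0.0165, 'a5y': -0.0006} max res mm 0.06 0.025
```

The kinematics are exact (0.06 mm). The approach passed with the wrist too near the base axis, so joint 1 didn't swing. I'll model the controller's IK, check the good configuration, and simulate a path with the tool down at a larger radius.

```bash
cat >> kin.py <<'E'
L=dict(h=.2715,a1y=-.037,Lu=.5577,Lf=.4277,Lt=.3695,aey=-.0167)
LO=np.array([-2.62,-.44,-1.27,.08,-1.32,.12,-2.74]);HI=np.array([2.62,2.09,1.32,2.57,4.46,2,2.74])
VM=np.array([2.22,2.22,3.01,3.01,3.14,3.14,3.14])
def fk(q):
    f=frames(q);return np.array([0,0,L['h']])+L['a1y']*f[0][:,1]+L['Lu']*f[1][:,2]+L['aey']*f[2][:,1]+L['Lf']*f[3][:,2]+L['Lt']*f[5][:,2],f[6]
def err(q,p,Rt):
    x,r=fk(q);return np.r_[p-x,r@R.from_matrix(r.T@Rt).as_rotvec()]
def jac(q):
    x,r=fk(q);J=np.zeros((6,7))
    for i in range(7):
        d=np.array(q,float);d[i]+=1e-5;y,s=fk(d);J[:,i]=np.r_[(y-x)/1e-5,r@R.from_matrix(r.T@s).as_rotvec()/1e-5]
    return J
def track(q,p,Rt,lam=1e-3,it=20):
    q=np.array(q,float)
    for _ in range(it):
        J=jac(q);e=err(q,p,Rt);q=np.clip(q+J.T@np.linalg.solve(J@J.T+lam**2*np.eye(6),e),LO+.003,HI-.003)
    return q
def ikopt(p,Rt,q0,w=.03):
    m=(LO+HI)/2;h=(HI-LO)/2
    f=lambda q:np.r_[err(q,p,Rt)*100,w*((q-m)/h)**4]
    return least_squares(f,np.clip(q0,LO+.01,HI-.01),bounds=(LO,HI))
def sim(q,p,Rm,rows):
    """rows: (dpos cm, ang); returns q list"""
    out=[];p=np.array(p,float)
    for d,a in rows:
        p=p+Rm@np.array(d)/100;Rm=Rm@R.from_rotvec(a).as_matrix();q=track(q,p,Rm,it=6);out.append(q)
    return np.array(out),p,Rm
E
python3 - <<'E'
from kin import *
import h
# test controller model on recorded move
q=np.array(S[0][0]);p=np.array(S[0][1]);Rm=R.from_rotvec(S[0][2]).as_matrix()
o,p,Rm=sim(q,p,Rm,[([0,0,0],[-.008,-.122,-.0255])]*5+[([-2.15,-3.23,1],[0,0,0])]*10)
print('sim',o[-1].round(3),'real',np.round(S[1][0],3))
o,p,Rm=sim(o[-1],p,Rm,[([-2.15,-3.22,1],[0,0,0])]*10);print('sim',o[-1].round(3),'real',np.round(S[2][0],3))
for tilt in(.2,.35,.61):
    t=tilt;Rt=h.Rp@np.array([[-np.cos(t),0,np.sin(t)],[0,1,0],[-np.sin(t),0,-np.cos(t)]])
    q0=[.2,.1,0,2.2,0,.4,0]
    for th in np.arange(0,6.3,1.57):
        gp=h.g(h.grip(th,.047))[0]+.019*Rt[:,2]
        r=ikopt(gp,Rt,q0);print(tilt,th.round(2),r.x.round(2),np.abs(err(r.x,gp,Rt)).max().round(4),'margin',np.minimum(r.x-LO,HI-r.x).min().round(2));q0=r.x
E
```

```text
sim [-1.566 -0.085  0.308  2.293  0.779  0.993 -0.315] real [-1.566 -0.089  0.31   2.296  0.781  0.991 -0.316]
sim [-1.286 -0.437  1.025  2.217  0.93   0.76   0.64 ] real [-1.233 -0.42   1.019  2.212  0.88   0.718  0.69 ]
0.2 0.0 [ 0.4   0.35 -0.5   1.72  0.26  0.93  1.21] 0.0 margin 0.77
0.2 1.57 [ 0.53  0.32 -0.52  1.85  0.25  0.83  1.29] 0.0 margin 0.71
0.2 3.14 [ 0.43  0.28 -0.52  1.97  0.28  0.74  1.15] 0.0 margin 0.6
0.2 4.71 [ 0.3   0.32 -0.48  1.84  0.28  0.85  1.08] 0.0 margin 0.73
0.2 6.28 [ 0.4   0.35 -0.5   1.72  0.26  0.93  1.21] 0.0 margin 0.77
0.35 0.0 [ 0.42  0.28 -0.5   1.85  0.32  0.72  1.15] 0.0 margin 0.6
0.35 1.57 [ 0.57  0.25 -0.56  1.97  0.3   0.62  1.24] 0.0 margin 0.5
0.35 3.14 [ 0.5   0.23 -0.6   2.09  0.41  0.55  1.02] 0.0 margin 0.43
0.35 4.71 [ 0.32  0.26 -0.52  1.96  0.4   0.65  0.96] 0.0 margin 0.53
0.35 6.28 [ 0.42  0.28 -0.5   1.85  0.32  0.72  1.15] 0.0 margin 0.6
0.61 0.0 [ 0.63  0.24 -0.76  2.06  0.81  0.41  0.67] 0.0 margin 0.29
0.61 1.57 [ 0.88  0.24 -0.89  2.18  0.93  0.31  0.63] 0.0 margin 0.19
0.61 3.14 [ 0.74  0.22 -0.89  2.3   1.29  0.33  0.14] 0.0 margin 0.21
0.61 4.71 [ 0.51  0.22 -0.77  2.17  1.06  0.42  0.29] 0.0 margin 0.3
0.61 6.28 [ 0.63  0.24 -0.76  2.06  0.81  0.41  0.67] 0.0 margin 0.29
```

```bash
cat >> kin.py <<'E'
import h as H
def Rtilt(t,yaw=None):
    c=R.from_euler('z',H.PP[2] if yaw is None else yaw).as_matrix()
    return c@np.array([[-np.cos(t),0,np.sin(t)],[0,1,0],[-np.sin(t),0,-np.cos(t)]])
def path(q,wps,step=.04,astep=.14):
    p,Rm=fk(q);n=0;mx=[]
    for wp,Rw in wps:
        rv=R.from_matrix(Rm.T@Rw).as_rotvec();k=max(1,int(np.ceil(max(np.linalg.norm(wp-p)/step,np.linalg.norm(rv)/astep))))
        p0,R0=p,Rm
        for i in range(1,k+1):
            qn=track(q,p0+(wp-p0)*i/k,R0@R.from_rotvec(rv*i/k).as_matrix(),it=8);mx.append(np.abs(qn-q)/VM/.07);q=qn
        p,Rm=np.array(wp,float),Rw;n+=k
        yield q,n,np.max(mx).round(2),np.abs(err(q,p,Rm)).max()
E
python3 - <<'E'
from kin import *
q=np.array(S[3][0]);
pg=lambda th,up:H.g(H.grip(th,.047))[0]+(.019-up)*Rtilt(.35)[:,2]
def arc(azs,r,z,yo=None):return [(np.array([r*np.cos(a),r*np.sin(a),z]),Rtilt(0,a)) for a in azs]
pre=(pg(1.15,.10),Rtilt(.35))
opt={'direct':[(np.array([.5,-.1,.40]),Rtilt(.61)),(np.array([.60,-.12,.42]),Rtilt(0)),pre],
'back':[(np.array([.537,-.12,.32]),Rtilt(.61)),(np.array([.36,.24,.30]),Rtilt(.61)),(np.array([.3,.5,.35]),Rtilt(0,.6))]+arc([.7,.4,.1,-.2],.65,.38)+[pre],
'mid':[(np.array([.5,-.1,.36]),Rtilt(.61)),(np.array([.45,.2,.38]),Rtilt(.3,.3)),(np.array([.5,.4,.38]),Rtilt(0,.67))]+arc([.4,.1,-.2],.65,.38)+[pre],
'far':[(np.array([.5,-.1,.40]),Rtilt(.61)),(np.array([.75,-.12,.45]),Rtilt(0)),pre]}
for k,w in opt.items():
    print(k)
    for x in path(q,w):print(x[0].round(2),*x[1:])
E
```

```text
direct
[-1.03 -0.44  0.68  2.1   0.71  0.95  0.79] 5 0.78 0.024003462722475125
[-2.08 -0.44  1.32  1.41  0.66  1.74  0.97] 10 2.06 0.18815804355154683
[-1.59 -0.44  1.32  1.94  0.66  1.05  0.92] 13 2.06 0.012409056915645842
back
[-1.26 -0.44  1.    2.2   0.89  0.77  0.68] 2 0.93 0.014022420124323927
[-1.36 -0.11  0.11  2.23  0.73  1.05 -0.23] 13 0.93 2.895058459585766e-16
[-1.28  0.29  0.22  1.49 -0.06  1.37  1.11] 20 0.98 2.220446049250313e-16
[-0.97  0.41  0.29  1.26 -0.12  1.49  1.58] 26 0.98 2.464509190314834e-16
[-0.73  0.42  0.4   1.27 -0.16  1.49  1.62] 31 0.98 3.0885779466922466e-16
[-0.5   0.43  0.51  1.27 -0.2   1.49  1.66] 36 0.98 2.2195133942447296e-16
[-0.26  0.44  0.62  1.28 -0.25  1.5   1.7 ] 41 0.98 1.1407743752154474e-16
[-0.48  0.05  0.62  1.92 -0.02  0.84  1.54] 44 1.1 2.1196161563197154e-16
mid
[-1.08 -0.44  0.74  2.18  0.78  0.87  0.72] 4 0.82 0.02408139365367819
[-1.49 -0.19  0.78  1.91  0.28  1.11  1.07] 12 0.82 2.220446049250313e-16
[-1.29  0.47  0.89  1.32 -0.36  1.51  1.81] 18 0.85 2.5273627882731026e-16
[-1.03  0.51  0.96  1.3  -0.41  1.54  1.85] 23 0.85 1.1102230246251565e-16
[-0.76  0.53  1.02  1.3  -0.45  1.55  1.88] 28 0.85 1.6653345369377348e-16
[-0.48  0.55  1.08  1.3  -0.48  1.56  1.91] 33 0.85 4.612517267609935e-16
[-1.11  0.06  1.32  1.94 -0.09  0.84  1.64] 36 1.76 0.001023901393797685
far
[-1.03 -0.44  0.68  2.1   0.71  0.95  0.79] 5 0.78 0.024003462722475125
[-2.07 -0.44  1.28  1.25  0.78  1.89  0.9 ] 12 2.14 0.2359887745410028
[-1.59 -0.44  1.32  1.94  0.66  1.05  0.92] 18 2.14 0.013486788715507405
```

Run:
```python
from kin import *
q0=np.array(S[3][0])
def arc(azs,r,z):return [(np.array([r*np.cos(a),r*np.sin(a),z]),Rtilt(0,a)) for a in azs]
for name,r,t,swing in(('a',.65,.35,-.2),('b',.65,.2,-.2),('c',.65,.35,-.6),('d',.65,.2,-.6),('e',.8,.35,-.2)):
    pg=lambda th,up:H.g(H.grip(th,.047))[0]+(.019-up)*Rtilt(t)[:,2]
    w=[(np.array([.537,-.12,.32]),Rtilt(.61)),(np.array([.36,.24,.30]),Rtilt(.61)),(np.array([.3,.5,.35]),Rtilt(0,.6))]+arc([.7,.4,.1,-.2]+([swing,-.2] if swing<-.2 else []),r,.38)+[(pg(1.15,.1),Rtilt(t)),(pg(1.15,0),Rtilt(t))]
    out=list(path(q0,w));q=out[-1][0];print(name,out[-1][1:],q.round(2))
    qs=[];
    for th in np.arange(1.15,21.2,.2):
        qn=track(q,pg(th,0),Rtilt(t),it=6);qs.append(np.r_[np.minimum(qn-LO,HI-qn).min(),(np.abs(qn-q)/VM/.07).max(),np.abs(err(qn,pg(th,0),Rtilt(t))).max()]);q=qn
    qs=np.array(qs);print('  margin',qs[:,0].min().round(3),'speed',qs[:,1].max().round(2),'err',qs[:,2].max(),q.round(2))
```

```text
a (47, np.float64(1.1), np.float64(2.158244693479516e-16)) [-0.4   0.22  0.6   2.   -0.22  0.62  1.73]
  margin 0.362 speed 0.17 err 4.996003610813204e-16 [-0.43  0.18  0.59  2.13 -0.18  0.51  1.68]
b (47, np.float64(0.98), np.float64(6.395432197015755e-17)) [-0.35  0.3   0.59  1.86 -0.23  0.84  1.74]
  margin 0.527 speed 0.14 err 5.42502896194871e-16 [-0.38  0.26  0.57  2.   -0.2   0.73  1.7 ]
c (61, np.float64(1.1), np.float64(8.326672684688674e-17)) [-0.4   0.22  0.6   2.   -0.22  0.62  1.73]
  margin 0.362 speed 0.17 err 6.005635660996954e-16 [-0.44  0.18  0.6   2.13 -0.19  0.51  1.68]
d (61, np.float64(0.98), np.float64(3.3306690738754696e-16)) [-0.35  0.3   0.59  1.86 -0.23  0.84  1.74]
  margin 0.526 speed 0.14 err 6.38378239159465e-16 [-0.38  0.26  0.57  2.   -0.21  0.73  1.71]
e (56, np.float64(1.23), np.float64(2.4061278375450634e-16)) [-0.29  0.21  0.46  1.99 -0.15  0.62  1.66]
  margin 0.362 speed 0.17 err 5.273559366969494e-16 [-0.32  0.18  0.45  2.12 -0.12  0.51  1.61]
```

```bash
cat >> kin.py <<'E'
def rows(o,wps,step=.04,astep=.14):
    p=np.array(o['position']);Rm=R.from_rotvec(o['ee_rot']).as_matrix()
    for wp,Rw in wps:
        k0=R.from_matrix(Rm.T@Rw).as_rotvec();k=max(1,int(np.ceil(max(np.linalg.norm(wp-p)/step,np.linalg.norm(k0)/astep))))
        a=np.round(k0/k,3);dw=(np.array(wp)-p)/k;D=[]
        for i in range(k):
            d=np.round(Rm.T@dw*100,1 if k>1 else 2);D.append(d.tolist());p=p+Rm@d/100;Rm=Rm@R.from_rotvec(a).as_matrix()
        print(k,'ang',a.tolist(),'d',D)
E
python3 - <<'E'
from kin import *
from cell import arm
rows(arm.observe(),[(np.array([.537,-.12,.32]),Rtilt(.61)),(np.array([.36,.24,.30]),Rtilt(.61))])
E
```

```text
2 ang [-0.001, 0.005, 0.0] d [[-1.0, -0.7, -3.5], [-0.9, -0.7, -3.5]]
11 ang [0.0, -0.0, 0.0] d [[1.9, 3.0, -1.1], [1.9, 3.0, -1.1], [1.9, 3.0, -1.1], [1.9, 3.0, -1.1], [1.9, 3.0, -1.1], [1.9, 3.0, -1.1], [1.9, 3.0, -1.1], [1.9, 3.0, -1.1], [1.9, 3.0, -1.1], [1.9, 3.0, -1.1], [1.9, 3.0, -1.1]]
```

>>> carry_out --claw '[9.1,9.1,9.1,9.1,9.1,9.1,9.1,9.1,9.1,9.1,9.1,9.1,9.1,9.1,9.1]' --delta_pos '[[0,0,-2],[0,0,-2],[-0.9,-0.7,-2],[-1,-0.7,-1],[1.9,3,-1.1],[1.9,3,-1.1],[1.9,3,-1.1],[1.9,3,-1.1],[1.9,3,-1.1],[1.9,3,-1.1],[1.9,3,-1.1],[1.9,3,-1.1],[1.9,3,-1.1],[1.9,3,-1.1],[1.9,3,-1.1]]' --angular '[[0,0,0],[0,0,0],[0,0,0],[0,0,0],[0,0,0],[0,0,0],[0,0,0],[0,0,0],[0,0,0],[0,0,0],[0,0,0],[0,0,0],[0,0,0],[0,0,0],[0,0,0]]'

```text
clock: 7.4
position: [0.3543, 0.2467, 0.296]
ee_rot: [0.21, 2.515, -0.069]
force: [0.6, 0.6, 0.9]
width: 0.993
gripper_force: 0.0
```

```bash
cat > nxt.py <<'E'
from kin import *
from cell import arm
o=arm.observe();print(np.round(o['joints'],2),np.round(o['position'],4),np.round(o['force'],1),o['clock'])
E
python3 - <<'E'
from nxt import *
w=[(np.array([.3,.5,.35]),Rtilt(0,.6))]+[(np.array([.65*np.cos(a),.65*np.sin(a),.38]),Rtilt(0,a)) for a in(.7,.4,.1,-.2)]
for x in path(np.array(o['joints']),w):print(x[0].round(2),*x[1:])
rows(o,w)
E
```

```text
[-1.34 -0.09  0.06  2.23  0.73  1.05 -0.27] [0.3543 0.2467 0.296 ] [0.6 0.6 0.9] 7.4
[-1.25  0.29  0.18  1.49 -0.05  1.37  1.1 ] 7 1.0 4.384656588305879e-16
[-0.94  0.41  0.25  1.26 -0.1   1.49  1.57] 13 1.0 1.1102230246251565e-16
[-0.71  0.41  0.36  1.27 -0.14  1.49  1.61] 18 1.0 1.0420357573705881e-16
[-0.47  0.42  0.47  1.27 -0.19  1.49  1.65] 23 1.0 2.2204968800763597e-16
[-0.24  0.43  0.58  1.28 -0.23  1.5   1.69] 28 1.0 1.1400573652125422e-16
7 ang [-0.034, 0.084, -0.106] d [[0.7, 3.4, -1.4], [0.4, 3.5, -1.3], [0.1, 3.6, -1.1], [-0.2, 3.6, -1.0], [-0.5, 3.6, -0.9], [-0.8, 3.6, -0.8], [-1.1, 3.5, -0.8]]
6 ang [-0.0, -0.0, -0.017] d [[-2.0, -2.9, -0.5], [-1.9, -3.0, -0.5], [-1.9, -3.0, -0.5], [-1.8, -3.0, -0.5], [-1.7, -3.1, -0.5], [-1.7, -3.1, -0.5]]
5 ang [-0.0, -0.0, 0.06] d [[0.6, -3.8, 0.0], [0.4, -3.9, 0.0], [0.1, -3.9, 0.0], [-0.1, -3.9, 0.0], [-0.3, -3.9, 0.0]]
5 ang [-0.0, 0.0, 0.06] d [[0.6, -3.8, 0.0], [0.4, -3.9, 0.0], [0.1, -3.9, 0.0], [-0.1, -3.9, 0.0], [-0.3, -3.9, 0.0]]
5 ang [-0.0, 0.0, 0.06] d [[0.6, -3.8, 0.0], [0.3, -3.8, 0.0], [0.1, -3.9, 0.0], [-0.1, -3.9, 0.0], [-0.4, -3.8, 0.0]]
```

>>> carry_out --claw '[9.1,9.1,9.1,9.1,9.1,9.1,9.1,9.1,9.1,9.1,9.1,9.1,9.1]' --delta_pos '[[0.7,3.4,-1.4],[0.4,3.5,-1.3],[0.1,3.6,-1.1],[-0.2,3.6,-1.0],[-0.5,3.6,-0.9],[-0.8,3.6,-0.8],[-1.1,3.5,-0.8],[-2.0,-2.9,-0.5],[-1.9,-3.0,-0.5],[-1.9,-3.0,-0.5],[-1.8,-3.0,-0.5],[-1.7,-3.1,-0.5],[-1.7,-3.1,-0.5]]' --angular '[[-0.034,0.084,-0.106],[-0.034,0.084,-0.106],[-0.034,0.084,-0.106],[-0.034,0.084,-0.106],[-0.034,0.084,-0.106],[-0.034,0.084,-0.106],[-0.034,0.084,-0.106],[0,0,-0.017],[0,0,-0.017],[0,0,-0.017],[0,0,-0.017],[0,0,-0.017],[0,0,-0.017]]'

```text
clock: 8.7
position: [0.4997, 0.4171, 0.3801]
ee_rot: [1.081, -2.95, 0.002]
force: [0.8, 0.2, -0.3]
width: 0.991
gripper_force: 0.0
```

>>> carry_out --claw '[9.1,9.1,9.1,9.1,9.1,9.1,9.1,9.1,9.1,9.1,9.1,9.1,9.1,9.1,9.1]' --delta_pos '[[0.6,-3.8,0.0],[0.4,-3.9,0.0],[0.1,-3.9,0.0],[-0.1,-3.9,0.0],[-0.3,-3.9,0.0],[0.6,-3.8,0.0],[0.4,-3.9,0.0],[0.1,-3.9,0.0],[-0.1,-3.9,0.0],[-0.3,-3.9,0.0],[0.6,-3.8,0.0],[0.3,-3.8,0.0],[0.1,-3.9,0.0],[-0.1,-3.9,0.0],[-0.4,-3.8,0.0]]' --angular '[[0,0,0.06],[0,0,0.06],[0,0,0.06],[0,0,0.06],[0,0,0.06],[0,0,0.06],[0,0,0.06],[0,0,0.06],[0,0,0.06],[0,0,0.06],[0,0,0.06],[0,0,0.06],[0,0,0.06],[0,0,0.06],[0,0,0.06]]'

```text
clock: 10.2
position: [0.6379, -0.132, 0.3804]
ee_rot: [0.315, 3.126, -0.001]
force: [1.2, -0.7, -0.3]
width: 0.993
gripper_force: 0.0
```

Run:
```python
from nxt import *
pg=lambda th,up:H.g(H.grip(th,.047))[0]+(.019-up)*Rtilt(.35)[:,2]
print(H.g(H.grip(1.15,.047)),pg(1.15,0))
rows(o,[(pg(1.15,.09),Rtilt(.35))])
```

```text
[-0.23  0.44  0.58  1.27 -0.24  1.5   1.69] [ 0.6379 -0.132   0.3804] [ 1.2 -0.7 -0.3] 10.2
[[ 0.58200208 -0.119625    0.24521659]] [ 0.5884259  -0.1207115   0.22736851]
3 ang [-0.002, -0.117, -0.011] d [[2.7, 0.0, 2.3], [3.0, 0.0, 1.9], [3.2, 0.1, 1.6]]
```

>>> carry_out --claw '[9.1,9.1,9.1,9.1,9.1]' --delta_pos '[[2.7,0.0,2.3],[3.0,0.0,1.9],[3.2,0.1,1.6],[0,0,0],[0,0,0]]' --angular '[[-0.002,-0.117,-0.011],[-0.002,-0.117,-0.011],[-0.002,-0.117,-0.011],[0,0,0],[0,0,0]]'

```text
clock: 10.7
position: [0.5568, -0.1143, 0.3136]
ee_rot: [0.236, 2.806, -0.038]
force: [3.1, -0.5, 1.9]
width: 0.994
gripper_force: 0.0
```

Run:
```python
from nxt import *
pg=lambda th,up:H.g(H.grip(th,.047))[0]+(.019-up)*Rtilt(.35)[:,2]
rows(o,[(pg(1.15,.0),Rtilt(.35))],step=.2)
w=arm.get_image('wrist')
def fish(P):
    c=(np.atleast_2d(P)-w['T'][:3,3])@w['T'][:3,:3];th=np.arctan2(np.hypot(c[:,0],c[:,1]),c[:,2]);ph=np.arctan2(c[:,1],c[:,0])
    return np.c_[w['mtx'][0,2]+w['mtx'][0,0]*th*np.cos(ph),w['mtx'][1,2]+w['mtx'][1,1]*th*np.sin(ph)]
import cv2
im=cv2.resize(np.ascontiguousarray(w['frame'][:,:,::-1]),None,fx=1.5,fy=1.5)
for u in fish(H.g(np.array([H.grip(1.15,.016),H.grip(1.15),H.grip(1.15,.064),[.0125,0,.206],H.peg(1),H.peg(5)]))):cv2.circle(im,tuple(int(v) for v in u*1.5),3,(0,0,255),-1)
cv2.imwrite('pics/w3.png',im)
```

```text
[-0.44  0.07  0.58  1.9  -0.04  0.85  1.56] [ 0.5568 -0.1143  0.3136] [ 3.1 -0.5  1.9] 10.7
1 ang [0.001, -0.024, -0.0] d [[-0.29, -0.11, 9.2]]
```

View pics/w3.png

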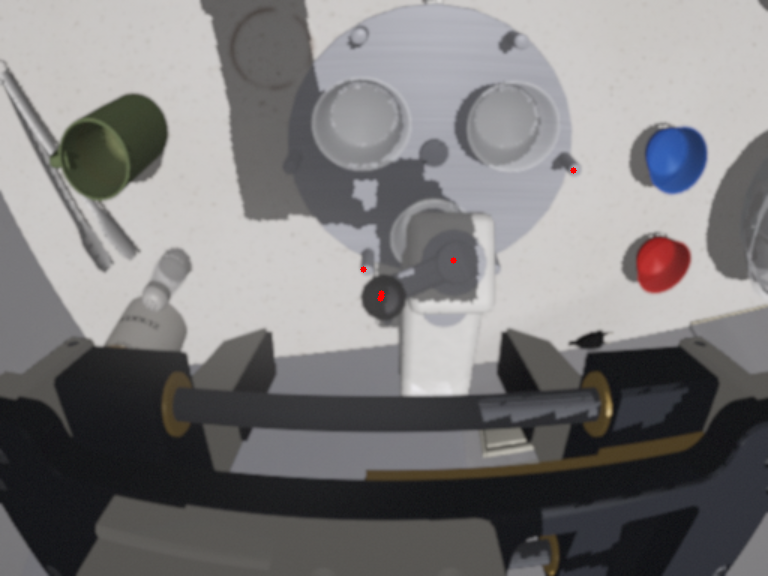

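The projections now match: grip (383,297), hub cap (458,260), pegs within a few pixels. I'll descend and close.

>>> carry_out --claw '[9.1,9.1,9.1,9.1,9.1,9.1,1.5,1.5,1.5,1.5,1.5,1.5,1.5,1.5,1.5]' --delta_pos '[[-0.3,-0.1,2],[0,0,2],[0,0,2],[0,0,2],[0,0,1.2],[0,0,0],[0,0,0],[0,0,0],[0,0,0],[0,0,0],[0,0,0],[0,0,0],[0,0,0],[0,0,0],[0,0,0]]' --angular '[[0,-0.024,0],[0,0,0],[0,0,0],[0,0,0],[0,0,0],[0,0,0],[0,0,0],[0,0,0],[0,0,0],[0,0,0],[0,0,0],[0,0,0],[0,0,0],[0,0,0],[0,0,0]]' --force 20

```text
clock: 12.25
position: [0.5957, -0.1224, 0.2319]
ee_rot: [0.235, 2.775, -0.044]
force: [-0.4, -1.0, 1.0]
width: 0.264
gripper_force: 20.1
```

```bash
cat > st.py <<'E'
from nxt import *
Rt=Rtilt(.35);gp=np.array(o['position'])-.019*R.from_rotvec(o['ee_rot']).as_matrix()[:,2]
d=H.Rg.T@(gp-H.g([.02,0,.195])[0])*100  # crank-frame
print('grasp rel hub (crank tool axes cm)',d.round(2),'theta',np.arctan2(-d[1],-d[0]).round(3),'radius',np.hypot(d[0],d[1]).round(2))
print('F crank frame x,y,z',(H.Rg.T@np.array(o['force'])).round(1),'width cm',o['width']*9.18,'grip',o['gripper_force'])
E
python3 st.py
```

```text
[-0.36  0.22  0.55  1.98 -0.2   0.62  1.71] [ 0.5957 -0.1224  0.2319] [-0.4 -1.   1. ] 12.25
grasp rel hub (crank tool axes cm) [-2.89 -4.61 -4.65] theta 1.01 radius 5.44
F crank frame x,y,z [-0.4 -1.1 -1. ] width cm 2.421386398935458 grip 20.074840320485237
```

The grip is held (2.42 cm), but the pads sit about 8 mm too far up and back, so I'll re-centre them.

>>> carry_out --claw '[4,4.5,4.5,4.5,1.5,1.5,1.5,1.5,1.5,1.5]' --delta_pos '[[0,0,0],[0,0,0],[0.8,0,0.2],[0,0,0],[0,0,0],[0,0,0],[0,0,0],[0,0,0],[0,0,0],[0,0,0]]' --angular '[[0,0,0],[0,0,0],[0,0,0],[0,0,0],[0,0,0],[0,0,0],[0,0,0],[0,0,0],[0,0,0],[0,0,0]]' --force 20

```text
clock: 13.25
position: [0.5891, -0.1214, 0.2273]
ee_rot: [0.235, 2.775, -0.044]
force: [-0.2, -0.2, 0.6]
width: 0.26
gripper_force: 20.0
```

```bash
python3 st.py
python3 - <<'E'
import numpy as np
def ring(th,n,dt,r=5):
    D=[]
    for i in range(n):
        c=r*(np.array([-np.cos(th+dt),-np.sin(th+dt)])-[-np.cos(th),-np.sin(th)]);D.append([round(.966*c[0],2),round(c[1],2),round(.258*c[0],2)]);th+=dt
    return D
print(ring(1.17,10,.15))
E
```

```text
[-0.36  0.22  0.55  2.   -0.19  0.61  1.7 ] [ 0.5891 -0.1214  0.2273] [-0.2 -0.2  0.6] 13.25
grasp rel hub (crank tool axes cm) [-2.09 -4.61 -4.66] theta 1.146 radius 5.06
F crank frame x,y,z [-0.2 -0.2 -0.6] width cm 2.391059595646832 grip 20.00006510526873
[[np.float64(0.69), np.float64(-0.24), np.float64(0.18)], [np.float64(0.71), np.float64(-0.13), np.float64(0.19)], [np.float64(0.72), np.float64(-0.02), np.float64(0.19)], [np.float64(0.72), np.float64(0.09), np.float64(0.19)], [np.float64(0.7), np.float64(0.2), np.float64(0.19)], [np.float64(0.66), np.float64(0.31), np.float64(0.18)], [np.float64(0.61), np.float64(0.41), np.float64(0.16)], [np.float64(0.54), np.float64(0.5), np.float64(0.14)], [np.float64(0.46), np.float64(0.57), np.float64(0.12)], [np.float64(0.38), np.float64(0.64), np.float64(0.1)]]
```

>>> carry_out --claw '[1.5,1.5,1.5,1.5,1.5,1.5,1.5,1.5,1.5,1.5,1.5]' --delta_pos '[[0.69,-0.24,0.18],[0.71,-0.13,0.19],[0.72,-0.02,0.19],[0.72,0.09,0.19],[0.7,0.2,0.19],[0.66,0.31,0.18],[0.61,0.41,0.16],[0.54,0.5,0.14],[0.46,0.57,0.12],[0.38,0.64,0.1],[0,0,0]]' --angular '[[0,0,0],[0,0,0],[0,0,0],[0,0,0],[0,0,0],[0,0,0],[0,0,0],[0,0,0],[0,0,0],[0,0,0],[0,0,0]]'

```text
clock: 14.35
position: [0.5411, -0.0889, 0.1902]
ee_rot: [0.234, 2.775, -0.043]
force: [-0.4, -1.7, 8.8]
width: 0.264
gripper_force: 20.0
```

```bash
cat >> st.py <<'E'
def ring(th,n,dt,r=5,off=(0,0)):
    # off: correction of the position, crank frame cm, put in the first row
    D=[]
    for i in range(n):
        c=r*(np.array([-np.cos(th+dt),-np.sin(th+dt)])-[-np.cos(th),-np.sin(th)])+(np.array(off) if i==0 else 0);D.append([float(round(v,2)) for v in(.966*c[0],c[1],.258*c[0])]);th+=dt
    print('ring to',round(th,2),D)
def fix(th):
    print('fix to circle',(np.array([-5*np.cos(th),-5*np.sin(th)])-d[:2]).round(2),'dz',(-4.7-d[2]).round(2))
E
python3 - <<'E'
from st import *
fix(2.67);ring(2.67,20,.2)
E
```

```text
[-0.45  0.17  0.56  2.16 -0.14  0.48  1.6 ] [ 0.5411 -0.0889  0.1902] [-0.4 -1.7  8.8] 14.35
grasp rel hub (crank tool axes cm) [ 4.36 -2.21 -4.64] theta 2.672 radius 4.89
F crank frame x,y,z [-5.  -1.8 -7.3] width cm 2.4224425430008276 grip 20.00101764482679
fix to circle [ 0.09 -0.06] dz -0.06
ring to 6.67 [[0.35, 0.93, 0.09], [0.16, 0.98, 0.04], [-0.03, 1.0, -0.01], [-0.22, 0.97, -0.06], [-0.4, 0.91, -0.11], [-0.57, 0.81, -0.15], [-0.71, 0.67, -0.19], [-0.83, 0.52, -0.22], [-0.91, 0.34, -0.24], [-0.95, 0.14, -0.25], [-0.96, -0.06, -0.26], [-0.93, -0.25, -0.25], [-0.87, -0.44, -0.23], [-0.76, -0.61, -0.2], [-0.63, -0.76, -0.17], [-0.47, -0.87, -0.13], [-0.3, -0.95, -0.08], [-0.11, -0.99, -0.03], [0.08, -0.99, 0.02], [0.27, -0.96, 0.07]]
```

>>> carry_out --claw '[1.5,1.5,1.5,1.5,1.5,1.5,1.5,1.5,1.5,1.5]' --delta_pos '[[0.35,0.93,0.09],[0.16,0.98,0.04],[-0.03,1.0,-0.01],[-0.22,0.97,-0.06],[-0.4,0.91,-0.11],[-0.57,0.81,-0.15],[-0.71,0.67,-0.19],[-0.83,0.52,-0.22],[-0.91,0.34,-0.24],[-0.95,0.14,-0.25]]' --angular '[[0,0,0],[0,0,0],[0,0,0],[0,0,0],[0,0,0],[0,0,0],[0,0,0],[0,0,0],[0,0,0],[0,0,0]]'

```text
clock: 15.35
position: [0.5829, -0.0234, 0.2118]
ee_rot: [0.235, 2.785, -0.045]
force: [-13.2, 1.5, 5.1]
width: 0.264
gripper_force: 20.0
```

Run:
```python
from st import *
fix(4.67)
```

```text
[-0.59  0.21  0.57  2.05 -0.07  0.58  1.41] [ 0.5829 -0.0234  0.2118] [-13.2   1.5   5.1] 15.35
grasp rel hub (crank tool axes cm) [ 0.62  4.95 -4.67] theta -1.695 radius 4.98
F crank frame x,y,z [  7.9  -0.7 -11.8] width cm 2.426370725836923 grip 20.000967853702605
fix to circle [-0.41  0.05] dz -0.03
```

>>> carry_out --claw '[1.5,1.5,1.5,1.5,1.5,1.5,1.5,1.5,1.5,1.5]' --delta_pos '[[-0.96,-0.06,-0.26],[-0.93,-0.25,-0.25],[-0.87,-0.44,-0.23],[-0.76,-0.61,-0.2],[-0.63,-0.76,-0.17],[-0.47,-0.87,-0.13],[-0.3,-0.95,-0.08],[-0.11,-0.99,-0.03],[0.08,-0.99,0.02],[0.27,-0.96,0.07]]' --angular '[[0,0,0],[0,0,0],[0,0,0],[0,0,0],[0,0,0],[0,0,0],[0,0,0],[0,0,0],[0,0,0],[0,0,0]]'

```text
clock: 16.35
position: [0.616, -0.0964, 0.2433]
ee_rot: [0.231, 2.774, -0.041]
force: [6.3, 3.0, 0.7]
width: 0.264
gripper_force: 20.0
```

Run:
```python
from st import *
fix(6.67);ring(6.67,20,.2);ring(10.67,20,.2);ring(14.67,20,.2)
import cv2
w=arm.get_image('wrist');cv2.imwrite('pics/w4.png',w['frame'][:,:,::-1])
```

```text
[-0.41  0.24  0.56  1.93 -0.17  0.66  1.64] [ 0.616  -0.0964  0.2433] [6.3 3.  0.7] 16.35
grasp rel hub (crank tool axes cm) [-4.83 -1.71 -4.68] theta 0.341 radius 5.13
F crank frame x,y,z [-5.1  4.1  2.7] width cm 2.4231110969376135 grip 20.00019717088435
fix to circle [ 0.2  -0.17] dz -0.02
ring to 10.67 [[0.45, -0.88, 0.12], [0.61, -0.77, 0.16], [0.75, -0.63, 0.2], [0.85, -0.46, 0.23], [0.93, -0.28, 0.25], [0.96, -0.08, 0.26], [0.96, 0.12, 0.26], [0.92, 0.31, 0.24], [0.84, 0.49, 0.22], [0.73, 0.66, 0.19], [0.59, 0.79, 0.16], [0.42, 0.9, 0.11], [0.24, 0.97, 0.06], [0.05, 1.0, 0.01], [-0.14, 0.99, -0.04], [-0.33, 0.94, -0.09], [-0.5, 0.85, -0.13], [-0.65, 0.73, -0.17], [-0.78, 0.58, -0.21], [-0.88, 0.41, -0.23]]
ring to 14.67 [[-0.94, 0.22, -0.25], [-0.96, 0.03, -0.26], [-0.95, -0.17, -0.25], [-0.9, -0.37, -0.24], [-0.81, -0.54, -0.22], [-0.69, -0.7, -0.18], [-0.54, -0.83, -0.14], [-0.37, -0.92, -0.1], [-0.19, -0.98, -0.05], [0.0, -1.0, 0.0], [0.2, -0.98, 0.05], [0.38, -0.92, 0.1], [0.55, -0.82, 0.15], [0.69, -0.69, 0.19], [0.81, -0.54, 0.22], [0.9, -0.36, 0.24], [0.95, -0.17, 0.25], [0.96, 0.03, 0.26], [0.94, 0.23, 0.25], [0.88, 0.42, 0.23]]
ring to 18.67 [[0.78, 0.59, 0.21], [0.65, 0.74, 0.17], [0.49, 0.86, 0.13], [0.32, 0.94, 0.09], [0.13, 0.99, 0.04], [-0.06, 1.0, -0.02], [-0.25, 0.96, -0.07], [-0.43, 0.89, -0.11], [-0.59, 0.79, -0.16], [-0.73, 0.65, -0.2], [-0.84, 0.49, -0.22], [-0.92, 0.3, -0.25], [-0.96, 0.11, -0.26], [-0.96, -0.09, -0.26], [-0.92, -0.29, -0.25], [-0.85, -0.47, -0.23], [-0.74, -0.64, -0.2], [-0.61, -0.78, -0.16], [-0.44, -0.89, -0.12], [-0.27, -0.96, -0.07]]
```

View pics/w4.png

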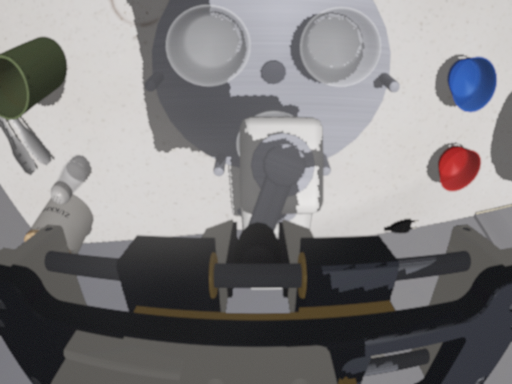

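The crank arm has followed round to about θ 6.6, and the grip is still between the pads at (260,235). I'll keep winding.

>>> carry_out --claw '[1.5,1.5,1.5,1.5,1.5,1.5,1.5,1.5,1.5,1.5,1.5,1.5,1.5,1.5,1.5,1.5,1.5,1.5,1.5,1.5]' --delta_pos '[[0.45,-0.88,0.12],[0.61,-0.77,0.16],[0.75,-0.63,0.2],[0.85,-0.46,0.23],[0.93,-0.28,0.25],[0.96,-0.08,0.26],[0.96,0.12,0.26],[0.92,0.31,0.24],[0.84,0.49,0.22],[0.73,0.66,0.19],[0.59,0.79,0.16],[0.42,0.9,0.11],[0.24,0.97,0.06],[0.05,1.0,0.01],[-0.14,0.99,-0.04],[-0.33,0.94,-0.09],[-0.5,0.85,-0.13],[-0.65,0.73,-0.17],[-0.78,0.58,-0.21],[-0.88,0.41,-0.23]]' --angular '[[0,0,0],[0,0,0],[0,0,0],[0,0,0],[0,0,0],[0,0,0],[0,0,0],[0,0,0],[0,0,0],[0,0,0],[0,0,0],[0,0,0],[0,0,0],[0,0,0],[0,0,0],[0,0,0],[0,0,0],[0,0,0],[0,0,0],[0,0,0]]'

```text
clock: 18.4
position: [0.5719, -0.0252, 0.2043]
ee_rot: [0.237, 2.784, -0.047]
force: [-9.1, -6.6, 5.0]
width: 0.261
gripper_force: 20.0
```

Run:
```python
from st import *
fix(10.67)
```

```text
[-0.6   0.2   0.57  2.08 -0.06  0.55  1.4 ] [ 0.5719 -0.0252  0.2043] [-9.1 -6.6  5. ] 18.4
grasp rel hub (crank tool axes cm) [ 1.92  4.58 -4.67] theta -1.967 radius 4.97
F crank frame x,y,z [ 3.5 -8.1 -8.6] width cm 2.399493305704658 grip 20.000944660278037
fix to circle [-0.32  0.16] dz -0.03
```

>>> carry_out --claw '[1.5,1.5,1.5,1.5,1.5,1.5,1.5,1.5,1.5,1.5,1.5,1.5,1.5,1.5,1.5,1.5,1.5,1.5,1.5,1.5]' --delta_pos '[[-0.94,0.22,-0.25],[-0.96,0.03,-0.26],[-0.95,-0.17,-0.25],[-0.9,-0.37,-0.24],[-0.81,-0.54,-0.22],[-0.69,-0.7,-0.18],[-0.54,-0.83,-0.14],[-0.37,-0.92,-0.1],[-0.19,-0.98,-0.05],[0.0,-1.0,0.0],[0.2,-0.98,0.05],[0.38,-0.92,0.1],[0.55,-0.82,0.15],[0.69,-0.69,0.19],[0.81,-0.54,0.22],[0.9,-0.36,0.24],[0.95,-0.17,0.25],[0.96,0.03,0.26],[0.94,0.23,0.25],[0.88,0.42,0.23]]' --angular '[[0,0,0],[0,0,0],[0,0,0],[0,0,0],[0,0,0],[0,0,0],[0,0,0],[0,0,0],[0,0,0],[0,0,0],[0,0,0],[0,0,0],[0,0,0],[0,0,0],[0,0,0],[0,0,0],[0,0,0],[0,0,0],[0,0,0],[0,0,0]]'

```text
clock: 20.4
position: [0.5527, -0.1117, 0.201]
ee_rot: [0.235, 2.775, -0.044]
force: [3.3, -2.4, 4.2]
width: 0.259
gripper_force: 20.0
```

Run:
```python
from st import *
fix(14.67)
```

```text
[-0.38  0.18  0.55  2.11 -0.17  0.52  1.68] [ 0.5527 -0.1117  0.201 ] [ 3.3 -2.4  4.2] 20.4
grasp rel hub (crank tool axes cm) [ 2.49 -4.27 -4.65] theta 2.098 radius 4.94
F crank frame x,y,z [-5.4 -1.8 -1.4] width cm 2.377076635830924 grip 19.999995824473444
fix to circle [ 0.05 -0.04] dz -0.05
```

>>> carry_out --claw '[1.5,1.5,1.5,1.5,1.5,1.5,1.5,1.5,1.5,1.5,1.5,1.5,1.5]' --delta_pos '[[0.78,0.59,0.21],[0.65,0.74,0.17],[0.49,0.86,0.13],[0.32,0.94,0.09],[0.13,0.99,0.04],[-0.06,1.0,-0.02],[-0.25,0.96,-0.07],[-0.43,0.89,-0.11],[-0.59,0.79,-0.16],[-0.73,0.65,-0.2],[-0.84,0.49,-0.22],[-0.92,0.3,-0.25],[-0.96,0.11,-0.26]]' --angular '[[0,0,0],[0,0,0],[0,0,0],[0,0,0],[0,0,0],[0,0,0],[0,0,0],[0,0,0],[0,0,0],[0,0,0],[0,0,0],[0,0,0],[0,0,0]]'

```text
clock: 21.7
position: [0.5839, -0.0234, 0.2125]
ee_rot: [0.235, 2.786, -0.045]
force: [-11.0, -2.0, 3.2]
width: 0.264
gripper_force: 20.0
```

Run:
```python
from st import *
fix(17.27);ring(17.27,8,.15);ring(18.47,12,.15)
```

```text
[-0.59  0.21  0.57  2.04 -0.07  0.58  1.41] [ 0.5839 -0.0234  0.2125] [-11.   -2.    3.2] 21.7
grasp rel hub (crank tool axes cm) [ 0.5   4.97 -4.67] theta -1.671 radius 4.99
F crank frame x,y,z [ 6.7 -3.8 -8.7] width cm 2.4229059066144436 grip 20.000822697475087
fix to circle [-0.45  0.03] dz -0.03
ring to 18.47 [[-0.72, -0.05, -0.19], [-0.71, -0.16, -0.19], [-0.68, -0.27, -0.18], [-0.63, -0.37, -0.17], [-0.57, -0.46, -0.15], [-0.5, -0.55, -0.13], [-0.41, -0.62, -0.11], [-0.32, -0.67, -0.08]]
ring to 20.27 [[-0.22, -0.71, -0.06], [-0.11, -0.74, -0.03], [-0.0, -0.75, -0.0], [0.1, -0.74, 0.03], [0.21, -0.72, 0.06], [0.31, -0.68, 0.08], [0.41, -0.62, 0.11], [0.49, -0.55, 0.13], [0.56, -0.47, 0.15], [0.63, -0.38, 0.17], [0.67, -0.27, 0.18], [0.71, -0.17, 0.19]]
```

>>> carry_out --claw '[1.5,1.5,1.5,1.5,1.5,1.5,1.5,1.5,1.5,1.5,1.5,1.5,1.5,1.5,1.5,1.5,1.5,1.5,1.5,1.5]' --delta_pos '[[-0.72,-0.05,-0.19],[-0.71,-0.16,-0.19],[-0.68,-0.27,-0.18],[-0.63,-0.37,-0.17],[-0.57,-0.46,-0.15],[-0.5,-0.55,-0.13],[-0.41,-0.62,-0.11],[-0.32,-0.67,-0.08],[-0.22,-0.71,-0.06],[-0.11,-0.74,-0.03],[0,-0.75,0],[0.1,-0.74,0.03],[0.21,-0.72,0.06],[0.31,-0.68,0.08],[0.41,-0.62,0.11],[0.49,-0.55,0.13],[0.56,-0.47,0.15],[0.63,-0.38,0.17],[0.67,-0.27,0.18],[0,0,0]]' --angular '[[0,0,0],[0,0,0],[0,0,0],[0,0,0],[0,0,0],[0,0,0],[0,0,0],[0,0,0],[0,0,0],[0,0,0],[0,0,0],[0,0,0],[0,0,0],[0,0,0],[0,0,0],[0,0,0],[0,0,0],[0,0,0],[0,0,0],[0,0,0]]'

```text
clock: 23.7
position: [0.5826, -0.1226, 0.2231]
ee_rot: [0.236, 2.779, -0.044]
force: [0.5, -4.2, -2.6]
width: 0.265
gripper_force: 20.0
```

Run:
```python
from st import *
fix(20.12)
```

```text
[-0.35  0.21  0.55  2.01 -0.19  0.6   1.71] [ 0.5826 -0.1226  0.2231] [ 0.5 -4.2 -2.6] 23.7
grasp rel hub (crank tool axes cm) [-1.35 -4.84 -4.67] theta 1.299 radius 5.03
F crank frame x,y,z [ 0.5 -4.1  2.8] width cm 2.4347920508005156 grip 19.99981437722454
fix to circle [-0.13  0.07] dz -0.03
```

θ is about 20.15 rad (lift about 32 mm) and the tangential force has dropped to about 0.5 N, so the crank is running light. Next I release, retreat, and simulate which peg stroke suits the joints.

>>> carry_out --claw '[6,9,9,9,9,9,9,9,9]' --delta_pos '[[0,0,0],[0,0,0],[0,0,0],[0,0,-2],[0,0,-3],[0,0,-3],[0,0,-3],[0,0,-3],[0,0,0]]' --angular '[[0,0,0],[0,0,0],[0,0,0],[0,0,0],[0,0,0],[0,0,0],[0,0,0],[0,0,0],[0,0,0]]'

```text
clock: 24.6
position: [0.5379, -0.1139, 0.3603]
ee_rot: [0.234, 2.769, -0.041]
force: [0.5, -0.6, 0.3]
width: 0.967
gripper_force: 0.0
```

```bash
cat > peg.py <<'E'
from nxt import *
def pose(ang,yoff,r=.134,z=.052):
    # tool y tangential (yoff=+-pi/2 relative to radial), vertical
    p=H.g([r*np.cos(ang),r*np.sin(ang),z])[0];return p,Rtilt(0,H.PP[2]+ang+yoff)
E
python3 - <<'E'
from peg import *
import cv2
q0=np.array(o['joints'])
for name,a0,sgn in(('acw',np.pi/2,1),('cw',-np.pi/2,-1)):
  for yo in(0,np.pi):
    for A in(0,.5):
      a=a0+sgn*0
      w=[pose(a,yo,z=.30,r=.16)]+[pose(a,yo,z=.12)]+[pose(a,yo)]+[pose(a+sgn*t,yo) for t in np.arange(.1,3.15,.1)]
      m=[];out=[]
      for x in path(q0,w,step=.04,astep=.1):out.append(x);m.append(np.minimum(x[0]-LO,HI-x[0]).min())
    print(name,round(yo,2),'rows',out[-1][1],'speed',out[-1][2],'err',max(x[3] for x in out).round(4),'margins',np.round(m,2)[::4],out[0][0].round(2),out[-1][0].round(2))
p=arm.get_image('scene')
c=cv2.resize(p['frame'][130:290,150:350,::-1],None,fx=3.5,fy=3.5,interpolation=cv2.INTER_CUBIC);cv2.imwrite('pics/s2.png',c)
E
```

```text
[-0.48 -0.03  0.57  1.89  0.05  0.92  1.47] [ 0.5379 -0.1139  0.3603] [ 0.5 -0.6  0.3] 24.6
acw 0 rows 75 speed 10.61 err 1.9668 margins [0. 0. 0. 0. 0. 0. 0. 0. 0.] [-0.33  0.37  0.15  1.5  -0.05  1.28  2.74] [ 2.62  2.09 -1.27  2.57 -1.32  0.12  2.74]
acw 3.14 rows 67 speed 0.68 err 0.028 margins [0.69 0.62 0.53 0.45 0.4  0.4  0.47 0.23 0.  ] [-0.65  0.4   0.63  1.53 -0.24  1.29 -0.16] [ 0.68  0.66 -0.61  1.8   0.49  0.84  2.74]
cw 0 rows 74 speed 0.54 err 0.001 margins [0.5  0.62 0.49 0.36 0.23 0.12 0.04 0.   0.  ] [-0.25  0.41  0.82  1.57 -0.31  1.29  0.45] [-0.91  1.02  1.32  1.87 -1.09  1.2  -2.47]
cw 3.14 rows 74 speed 1.43 err 0.0619 margins [0.   0.25 0.31 0.39 0.45 0.45 0.51 0.6  0.65] [ 1.02  0.61 -1.19  1.46  0.56  1.45  2.74] [ 0.02  0.61 -0.31  1.79  0.25  0.78 -0.54]
```

View pics/s2.png

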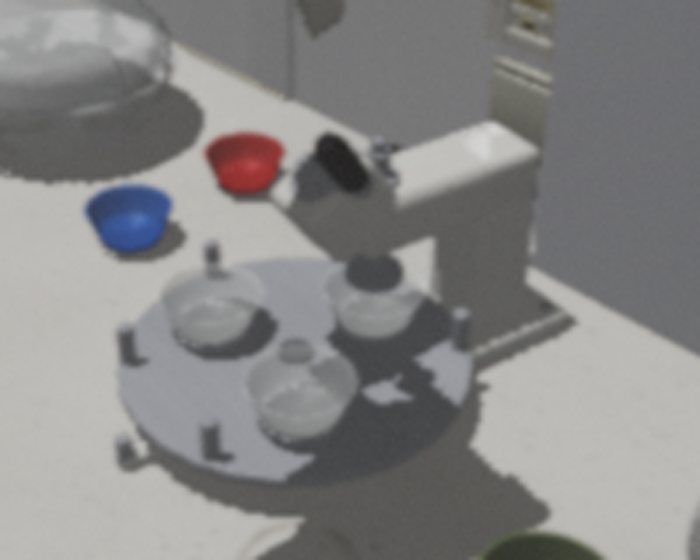

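The plunger disc at (375,268) is above the glass rim, and the crank grip is at (340,165). The anticlockwise stroke on peg_1 works if the yaw lags a little towards the end.

Run:
```python
from peg import *
q0=np.array(o['joints']);a=np.pi/2
for lag in(.3,.45):
  w=[pose(a,np.pi,z=.26,r=.137),pose(a,np.pi,z=.12,r=.137),pose(a,np.pi,r=.137)]+[pose(a+t,np.pi-lag*t/np.pi,r=.137) for t in np.arange(.1,3.25,.1)]
  out=list(path(q0,w,step=.04,astep=.14));m=[np.minimum(x[0]-LO,HI-x[0]).min() for x in out]
  print(lag,'rows',out[-1][1],out[-1][2],'err',max(x[3] for x in out).round(4),np.round(m,2)[::3],m[-1],out[-1][0].round(2))
print(pose(a,np.pi,r=.137)[0]);rows(o,[pose(a,np.pi,z=.26,r=.137),pose(a,np.pi,z=.14,r=.137)])
```

```text
[-0.48 -0.03  0.57  1.89  0.05  0.91  1.47] [ 0.5376 -0.1136  0.3581] [ 0.3 -0.  -0.4] 24.65
0.3 rows 50 0.83 err 0.0134 [0.68 0.64 0.57 0.52 0.44 0.4  0.38 0.4  0.46 0.5  0.25 0.02] 0.0030000000000001137 [ 0.5   0.62 -0.34  1.78  0.27  0.79  2.74]
0.45 rows 50 0.83 err 0.0 [0.68 0.64 0.58 0.52 0.44 0.39 0.38 0.4  0.46 0.51 0.36 0.14] 0.07161889857376291 [ 0.43  0.6  -0.24  1.79  0.19  0.77  2.67]
[0.6028471  0.06208149 0.052     ]
12 ang [0.024, 0.024, 0.129] d [[0.0, 1.5, 0.9], [0.2, 1.5, 0.8], [0.4, 1.5, 0.8], [0.5, 1.5, 0.8], [0.7, 1.4, 0.8], [0.9, 1.3, 0.7], [1.0, 1.2, 0.7], [1.2, 1.1, 0.7], [1.3, 1.0, 0.7], [1.4, 0.8, 0.8], [1.4, 0.7, 0.8], [1.5, 0.5, 0.8]]
4 ang [-0.001, -0.0, 0.001] d [[0.0, 0.0, 3.0], [0.0, 0.0, 3.0], [0.0, 0.0, 3.0], [0.0, 0.0, 3.0]]
```

>>> carry_out --claw '[9,9,9,9,9,6,4,4,3.6,3.6,3.6,3.6,3.6,3.6,3.6,3.6,3.6]' --delta_pos '[[0.0,1.5,0.9],[0.2,1.5,0.8],[0.4,1.5,0.8],[0.5,1.5,0.8],[0.7,1.4,0.8],[0.9,1.3,0.7],[1.0,1.2,0.7],[1.2,1.1,0.7],[1.3,1.0,0.7],[1.4,0.8,0.8],[1.4,0.7,0.8],[1.5,0.5,0.8],[0,0,3],[0,0,3],[0,0,3],[0,0,3],[0,0,0]]' --angular '[[0.024,0.024,0.129],[0.024,0.024,0.129],[0.024,0.024,0.129],[0.024,0.024,0.129],[0.024,0.024,0.129],[0.024,0.024,0.129],[0.024,0.024,0.129],[0.024,0.024,0.129],[0.024,0.024,0.129],[0.024,0.024,0.129],[0.024,0.024,0.129],[0.024,0.024,0.129],[0,0,0],[0,0,0],[0,0,0],[0,0,0],[0,0,0]]'

```text
clock: 26.35
position: [0.5975, 0.0606, 0.1326]
ee_rot: [-2.389, -2.024, 0.023]
force: [-0.7, -0.1, -0.0]
width: 0.396
gripper_force: 0.0
```

Run:
```python
from peg import *
import cv2
w=arm.get_image('wrist')
def fish(P):
    c=(np.atleast_2d(P)-w['T'][:3,3])@w['T'][:3,:3];th=np.arctan2(np.hypot(c[:,0],c[:,1]),c[:,2]);ph=np.arctan2(c[:,1],c[:,0])
    return np.c_[w['mtx'][0,2]+w['mtx'][0,0]*th*np.cos(ph),w['mtx'][1,2]+w['mtx'][1,1]*th*np.sin(ph)]
im=cv2.resize(np.ascontiguousarray(w['frame'][:,:,::-1]),None,fx=1.5,fy=1.5)
for u in fish(H.g(np.array([H.peg(k) for k in range(6)]))):
    if np.isfinite(u).all():cv2.circle(im,tuple(int(v) for v in u*1.5),3,(0,0,255),-1)
cv2.imwrite('pics/w5.png',im)
rows(o,[pose(np.pi/2,np.pi,r=.137)],step=.03)
```

```text
[-0.58  0.54  0.58  1.76 -0.35  0.96 -0.02] [0.5975 0.0606 0.1326] [-0.7 -0.1 -0. ] 26.35
3 ang [-0.006, 0.001, 0.001] d [[0.1, 0.2, 2.7], [0.1, 0.2, 2.7], [0.1, 0.2, 2.7]]
```

View pics/w5.png

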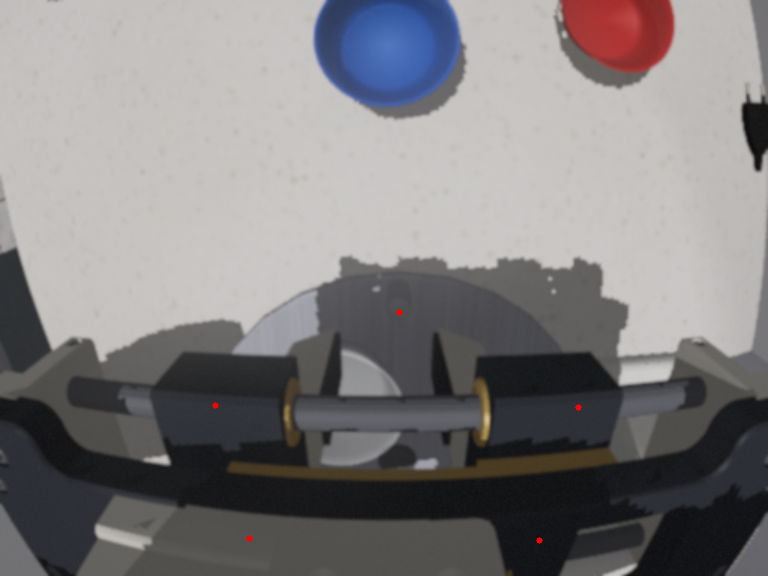

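Peg_1 shows at (398,295), centred between the fingers and close to its projection at (398,311). I'll descend over it.

>>> carry_out --claw '[3.6,3.6,3.6,3.6,2,2,2,2,2]' --delta_pos '[[0.1,0.5,2],[0,0,2],[0,0,2],[0,0,2],[0,0,0],[0,0,0],[0,0,0],[0,0,0],[0,0,0]]' --angular '[[0,0,0],[0,0,0],[0,0,0],[0,0,0],[0,0,0],[0,0,0],[0,0,0],[0,0,0],[0,0,0]]' --force 5

```text
clock: 27.3
position: [0.6055, 0.0608, 0.0584]
ee_rot: [-2.393, -2.027, 0.009]
force: [0.3, 1.0, 0.3]
width: 0.216
gripper_force: 0.0
```

```bash
cat >> peg.py <<'E'
def here():
    c=H.Rp.T@(np.array(o['position'])-[H.PP[0],H.PP[1],0]);print('tool r',np.hypot(c[0],c[1]).round(4),'ang',np.degrees(np.arctan2(c[1],c[0])).round(2),'z',c[2].round(4),'width',(o['width']*9.18).round(2),'gf',o['gripper_force'])
def arcrows(t0,t1,n,lag0,lag1,r=.137,z=.052):
    a=np.pi/2;P=[pose(a+t,np.pi-l,r,z) for t,l in zip(np.linspace(t0,t1,n+1),np.linspace(lag0,lag1,n+1))]
    rows(o,P[:1],step=1,astep=1)
    D=[];A=[]
    for (p,Rm),(p2,R2) in zip(P,P[1:]):D.append((Rm.T@(p2-p)*100).round(2).tolist());A.append(R.from_matrix(Rm.T@R2).as_rotvec().round(3).tolist())
    print('arc',n,D[0],A[0],'same all' if np.ptp(D,axis=0).max()<.03 else D)
E
python3 - <<'E'
from peg import *
here();arcrows(0,1.57,16,0,.2)
E
```

```text
[-0.54  0.64  0.52  1.81 -0.42  0.82  0.03] [0.6055 0.0608 0.0584] [0.3 1.  0.3] 27.3Traceback (most recent call last):
  File "<stdin>", line 2, in <module>
  File "peg.py", line 6, in here
    c=H.Rp.T@(np.array(o['position'])-[H.PP[0],H.PP[1],0]);print('tool r',np.hypot(c[0],c[1]).round(4),'ang',np.degrees(np.arctan2(c[1],c[0])).round(2),'z',c[2].round(4),'width',(o['width']*9.18).round(2),'gf',o['gripper_force'])
                                                                                                                                                                                  ^^^^^^^^^^^^^^^^^^^^^^^
AttributeError: 'float' object has no attribute 'round'
```

```bash
sed -i "s/(o\['width'\]\*9.18).round(2)/round(o['width']*9.18,2)/" peg.py
python3 - <<'E'
from peg import *
here();arcrows(0,1.6,16,0,.2)
E
```

```text
[-0.54  0.64  0.52  1.81 -0.42  0.82  0.03] [0.6055 0.0608 0.0584] [0.3 1.  0.3] 27.3
tool r 0.1362 ang 88.79 z 0.0584 width 1.98 gf 0.0
1 ang [-0.008, 0.001, 0.002] d [[0.09, -0.28, 0.64]]
arc 16 [-0.07, -1.37, 0.0] [0.0, 0.0, -0.088] [[-0.07, -1.37, 0.0], [-0.09, -1.37, 0.0], [-0.1, -1.37, 0.0], [-0.12, -1.36, 0.0], [-0.14, -1.36, 0.0], [-0.15, -1.36, 0.0], [-0.17, -1.36, 0.0], [-0.19, -1.36, 0.0], [-0.2, -1.35, 0.0], [-0.22, -1.35, 0.0], [-0.24, -1.35, 0.0], [-0.26, -1.35, 0.0], [-0.27, -1.34, 0.0], [-0.29, -1.34, 0.0], [-0.31, -1.33, 0.0], [-0.32, -1.33, 0.0]]
```

>>> carry_out --claw '[2,2,2,2,2,2,2,2,2]' --delta_pos '[[0.1,-0.28,0.5],[-0.07,-1.37,0],[-0.09,-1.37,0],[-0.1,-1.37,0],[-0.12,-1.36,0],[-0.14,-1.36,0],[-0.15,-1.36,0],[-0.17,-1.36,0],[-0.19,-1.36,0]]' --angular '[[0,0,0],[0,0,-0.088],[0,0,-0.088],[0,0,-0.088],[0,0,-0.088],[0,0,-0.088],[0,0,-0.088],[0,0,-0.088],[0,0,-0.088]]'

```text
clock: 28.2
position: [0.4982, 0.0374, 0.0535]
ee_rot: [-1.54, -2.729, 0.006]
force: [1.2, -0.5, -0.1]
width: 0.221
gripper_force: 0.7
```

Run:
```python
from peg import *
here();arcrows(.8,2.0,12,.1,.25)
P={n:arm.get_image(n) for n in('top','scene')}
import cv2
im=[]
for n,(y,x) in(('top',(140,170)),('scene',(160,160))):
    f=np.ascontiguousarray(P[n]['frame'][:,:,::-1])
    im.append(cv2.resize(f[y:y+150,x:x+150],None,fx=2.6,fy=2.6,interpolation=cv2.INTER_CUBIC))
cv2.imwrite('pics/t2.png',np.hstack(im))
```

```text
[-0.42  0.48  0.32  2.07 -0.25  0.64  0.61] [0.4982 0.0374 0.0535] [ 1.2 -0.5 -0.1] 28.2
tool r 0.1374 ang 136.13 z 0.0535 width 2.03 gf 0.6616224534809589
1 ang [-0.008, -0.005, 0.011] d [[-0.04, 0.08, 0.15]]
arc 12 [-0.2, -1.35, 0.0] [0.0, 0.0, -0.088] [[-0.2, -1.35, 0.0], [-0.22, -1.35, 0.0], [-0.24, -1.35, 0.0], [-0.26, -1.35, 0.0], [-0.27, -1.34, 0.0], [-0.29, -1.34, 0.0], [-0.31, -1.33, 0.0], [-0.32, -1.33, 0.0], [-0.34, -1.33, 0.0], [-0.36, -1.32, 0.0], [-0.37, -1.32, 0.0], [-0.39, -1.31, 0.0]]
```

View pics/t2.png

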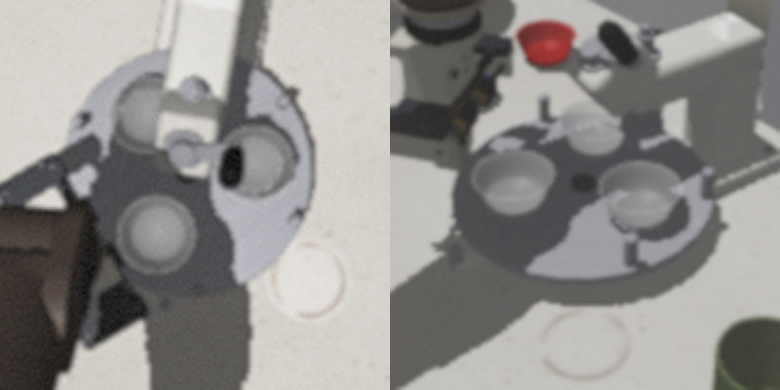

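The table has turned about 45° with the peg, and all three glasses are upright (scene crop (593,130), (513,180), (642,195)). I'll continue.

>>> carry_out --claw '[2,2,2,2,2,2,2,2,2,2,2,2]' --delta_pos '[[-0.2,-1.35,0.1],[-0.22,-1.35,0],[-0.24,-1.35,0],[-0.26,-1.35,0],[-0.27,-1.34,0],[-0.29,-1.34,0],[-0.31,-1.33,0],[-0.32,-1.33,0],[-0.34,-1.33,0],[-0.36,-1.32,0],[-0.37,-1.32,0],[-0.39,-1.31,0]]' --angular '[[0,0,-0.088],[0,0,-0.088],[0,0,-0.088],[0,0,-0.088],[0,0,-0.088],[0,0,-0.088],[0,0,-0.088],[0,0,-0.088],[0,0,-0.088],[0,0,-0.088],[0,0,-0.088],[0,0,-0.088]]'

```text
clock: 29.5
position: [0.4489, -0.1092, 0.0528]
ee_rot: [0.039, -3.131, -0.001]
force: [-0.7, 1.4, -0.4]
width: 0.216
gripper_force: 0.7
```

Run:
```python
from peg import *
here();arcrows(2.0,3.1,11,.25,.42)
w=[pose(np.pi/2+t,np.pi-(.25+.155*(t-2)),.137) for t in np.arange(2.1,3.25,.1)]
for x in path(np.array(o['joints']),w):pass
print(x[0].round(2),x[1:])
```

```text
[ 0.1   0.42  0.03  2.14 -0.02  0.59  1.74] [ 0.4489 -0.1092  0.0528] [-0.7  1.4 -0.4] 29.5
tool r 0.136 ang -154.97 z 0.0528 width 1.98 gf 0.6549327448010445
1 ang [0.001, -0.01, 0.013] d [[0.12, 0.08, 0.08]]
arc 11 [-0.4, -1.31, 0.0] [0.0, 0.0, -0.085] [[-0.4, -1.31, 0.0], [-0.42, -1.3, 0.0], [-0.44, -1.3, 0.0], [-0.46, -1.29, 0.0], [-0.48, -1.28, 0.0], [-0.5, -1.27, 0.0], [-0.52, -1.27, 0.0], [-0.54, -1.26, 0.0], [-0.56, -1.25, 0.0], [-0.58, -1.24, 0.0], [-0.6, -1.23, 0.0]]
[ 0.42  0.6  -0.23  1.79  0.19  0.77  2.7 ] (12, np.float64(0.42), np.float64(4.3908562886085783e-16))
```

>>> carry_out --claw '[2,2,2,2,2,2,2,2,2,2,2,2]' --delta_pos '[[-0.3,-1.31,0],[-0.42,-1.3,0],[-0.44,-1.3,0],[-0.46,-1.29,0],[-0.48,-1.28,0],[-0.5,-1.27,0],[-0.52,-1.27,0],[-0.54,-1.26,0],[-0.56,-1.25,0],[-0.58,-1.24,0],[-0.6,-1.23,0],[0,0,0]]' --angular '[[0,0,-0.085],[0,0,-0.085],[0,0,-0.085],[0,0,-0.085],[0,0,-0.085],[0,0,-0.085],[0,0,-0.085],[0,0,-0.085],[0,0,-0.085],[0,0,-0.085],[0,0,-0.085],[0,0,0]]'

```text
clock: 30.7
position: [0.5545, -0.2067, 0.0516]
ee_rot: [1.444, -2.782, -0.007]
force: [-0.0, -0.3, 0.5]
width: 0.216
gripper_force: 0.0
```

```bash
cat > look.py <<'E'
from peg import *
import cv2
here()
p={n:arm.get_image(n) for n in('top','scene')}
for n in p:
    print(n,'front px',[H.proj(p[n]['T'],H.K[n],H.g([-.075,0,z]))[0].round(1).tolist() for z in(.04,.076)])
    for d in arm.place_of('glass_a',p[n])[:5]:
        u=np.array(d['centre'])*[512,384];ray=p[n]['T'][:3,:3]@np.linalg.inv(H.K[n])@np.r_[u,1];t=p[n]['T'][:3,3];x=t+ray*(.04-t[2])/ray[2]
        c=H.Rp.T@(x-[H.PP[0],H.PP[1],0]);print('  ',u.round(1),round(d['conf'],2),'press frame mm',(c*1e3).round(1),'r',np.hypot(*c[:2]).round(3),'ang',np.degrees(np.arctan2(c[1],c[0])).round(1))
E
python3 look.py
```

```text
[ 0.41  0.59 -0.21  1.81  0.17  0.76  2.64] [ 0.5545 -0.2067  0.0516] [-0.  -0.3  0.5] 30.7
tool r 0.1361 ang -91.21 z 0.0516 width 1.98 gf 0.0
top front px [[237.1, 230.9], [236.5, 231.4]]
   [150.1 142.6] 0.95 press frame mm [132.6 293.9  40. ] r 0.322 ang 65.7
   [223.7 190. ] 0.88 press frame mm [33.7 58.7 40. ] r 0.068 ang 60.1
   [237.2 231.6] 0.7 press frame mm [-77.   -0.6  40. ] r 0.077 ang -179.5
   [149.1 192.5] 0.65 press frame mm [-10.6 269.9  40. ] r 0.27 ang 92.2
   [265.2 194.7] 0.62 press frame mm [ 41.1 -61.5  40. ] r 0.074 ang -56.3
scene front px [[209.4, 240.7], [208.8, 230.0]]
   [230.6 216.4] 0.93 press frame mm [29.5 62.3 40. ] r 0.069 ang 64.6
   [183.2 196.1] 0.88 press frame mm [-37.6 235.1  40. ] r 0.238 ang 99.1
   [219.3 181.1] 0.83 press frame mm [103.9 254.   40. ] r 0.274 ang 67.7
   [209.9 239.6] 0.8 press frame mm [-71.7   3.3  40. ] r 0.072 ang 177.4
   [258.6 241.5] 0.5 press frame mm [ 31.9 -74.3  40. ] r 0.081 ang -66.8
```

The front glass is within a few mm of the front place in both views. I'll open and lift straight off.

>>> carry_out --claw '[2.6,2.8,2.8,2.8,2.8,2.8,2.8,2.8,2.8,2.8]' --delta_pos '[[0,0,0],[0,0,0],[0,0,-1],[0,0,-2],[0,0,-2],[0,0,-2],[0,0,-2],[0,0,-2],[0,0,0],[0,0,0]]' --angular '[[0,0,0],[0,0,0],[0,0,0],[0,0,0],[0,0,0],[0,0,0],[0,0,0],[0,0,0],[0,0,0],[0,0,0]]'

```text
clock: 31.9
position: [0.5537, -0.2066, 0.1626]
ee_rot: [1.445, -2.781, -0.006]
force: [-0.3, -0.1, -0.5]
width: 0.308
gripper_force: 0.0
```

```bash
python3 look.py
```

```text
[ 0.44  0.46 -0.25  1.71  0.13  0.99  2.67] [ 0.5537 -0.2066  0.1626] [-0.3 -0.1 -0.5] 31.9
tool r 0.1362 ang -91.53 z 0.1626 width 2.83 gf 0.0
top front px [[237.1, 230.9], [236.5, 231.4]]
   [147.3 192.8] 0.97 press frame mm [-12.3 274.8  40. ] r 0.275 ang 92.6
   [264.5 196.2] 0.9 press frame mm [ 36.5 -60.2  40. ] r 0.07 ang -58.8
   [146.9 144.4] 0.83 press frame mm [125.9 302.2  40. ] r 0.327 ang 67.4
   [223.2 187. ] 0.79 press frame mm [42.  61.6 40. ] r 0.075 ang 55.7
   [236.8 231. ] 0.73 press frame mm [-75.6   0.8  40. ] r 0.076 ang 179.4
scene front px [[209.4, 240.7], [208.8, 230.0]]
   [185.7 196. ] 0.78 press frame mm [-30.8 231.4  40. ] r 0.233 ang 97.6
   [232.9 215.4] 0.73 press frame mm [37.7 62.9 40. ] r 0.073 ang 59.0
   [259.3 237.3] 0.65 press frame mm [ 43.5 -61.1  40. ] r 0.075 ang -54.5
   [209.5 239.6] 0.63 press frame mm [-72.6   3.9  40. ] r 0.073 ang 176.9
   [218.9 184.9] 0.52 press frame mm [ 90.3 233.5  40. ] r 0.25 ang 68.8
```

```bash
python3 -c "
from cell import arm
print(arm.sign_off())"
```

```text
the job is handed in; nothing more can be done
None
```

The job is handed in, but no verdict was returned. By my measurements, the crank was wound to about 20.15 rad and runs light (lift about 32 mm). The glass from under the plunger stands within about 5 mm of the front place. All three glasses are in their seats, the mug and salt shaker were never approached, and the gripper is clear.

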